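Lock the small parts away and log the tray

ROBOT

A 6-joint arm with a two-finger parallel gripper is mounted at the origin on the work surface. World frame = base frame: x ahead of the robot, y to its left, z up, the work surface at z = 0. Lengths are in m, angles in rad, forces in N, time in s.
With the tool pointing down it reaches from about 0.375 to 0.9 m from the base axis. Payload 3.1 kg.
Tool frame: the origin (TCP) lies midway between the tips of the shut fingers; the grasp point (between the pads) lies 19 mm behind it (manip.grasp_offset is the distance from the TCP to the grasp point, in m); z points along the fingers, y is the line along which they close (so a half turn about z gives the same grasp; the last joint's range is limited). The gripper opens to 85 mm and grips with 20 to 120 N. Pads are 22 mm wide; open, the fingers measure 114 mm over their backs; the gripper's body (76 mm by 85 mm) begins 54 mm behind the grasp point. The pads swing forward as they close: fully open they stand 13 mm farther back than shut.
Start: joints at [0.942, 0.527, 1.433, -0, 1.181, -0.178], TCP at [0.272, 0.563, 0.231] pointing down, gripper open.
Joint ranges: [-3.08, 3.08], [-0.75, 2.2], [0.22, 2.44], [-1.43, 4.57], [0, 2.65], [-2.85, 2.85]. Speed limits (rad/s): [2.79, 2.79, 3.14, 3.14, 3.14, 3.14].

INTERFACE

Orientations are given as a unit quaternion [x, y, z, w].
In Python, from station import sensors, cams, order, manip gives the robot as it stands.
- The arm moves only by the tool move_arm, never from a script. Its argument "targets" is a list of rows, each an object of numbers: "dx", "dy", "dz": the shift along the world's x, y, z normalised to -1 to 1, where 1 is 25 mm; "rx", "ry", "rz": the turn, a rotation vector about the world's x, y, z normalised to -1 to 1, where 1 is 30 degrees. A call has exactly 10 rows; each row shifts and turns the commanded pose from where the row before left it; what a row does not reach is not made up. A row lasts 1/8 s, in which the tool goes at most 62.5 mm and 10.7 degrees, less where a joint would pass 70% of its speed; a pose out of reach is approached as far as the arm can. A call with a number of a shift or a turn outside -1 to 1 is refused whole. A call with a gripper value outside its range is refused whole. "claw" is the opening in per cent of the stroke, from 0 (shut) to 100 (fully open), set as the call begins (left out, the last holds). The fingers move at their own pace and stop on an object; "newtons" is the grip in N (left out, the last holds). Time passes only in rows, so rows that do not move let the fingers close, or fill a call up. It gives the time, the measured TCP pose, the force, the opening and the grip force at its end, in the units of the state.
- sensors.sense(): the state, without advancing time (a new reading comes with each control period).
- cams.snapshot(name): name is "scene" or "top" or "wrist"; returns the picture (384x512x3 uint8, red, green, blue); there is no depth.
- cams.camera_model(name): a dict with "fx", "fy", "cx", "cy" (pixels), "distortion" ([k1, k2, p1, p2, k3] as OpenCV has them; the pictures are not rectified), "extrinsics" (4x4, takes a point from world to camera coordinates). Camera axes: x right, y down, z forward; pixel columns grow to the right and rows downward; lengths in m; the calibration is good to about 2 mm. A picture is of the moment at which its call begins: read the wrist's pose just before it. camera_model takes no time and is no camera call; for the wrist camera it gives the pose at the moment of the call.
- order.sign_off(): hands the job in; it is judged then, once.
The state is a dict: "t": time; "q": joint angles; "qd": joint speeds; "tau": joint torques, N m; "tcp_pos": TCP position; "tool_rot": TCP orientation; "force": force on the tool from outside, world axes, zero at the start; "ft_torque": the same for the moment, N m; "finger_gap": opening from 0.0 (shut) to 1.0 (fully open); "gripper_force": force on a finger pad.
Only numpy, scipy, OpenCV 4.12 (cv2) and the standard library are available. Lean on these libraries where they do the work, as an engineer would, in place of code of your own. Each camera call takes 0.05 s, during which the arm holds its last target. There are 200 camera calls.

TASK

Little ones are coming: put every small loose toy part lying on the quartz (beads, lilac ring, marble puck, track piece) into the open pull-out tray and push the tray fully home, then press the padlock's shackle down until it clicks and stays down. Then take the yellow scanner, hold it steady for two seconds about 8 cm from the striped tag on the riser, square to it with the window aimed at its middle, and lay the scanner back on its sloped cradle, window end down as it was. Leave the other toys where they stand.

Things in the scene. Friction and masses are not known exactly. Their poses are not given: they have to be found in the camera images.
- riser: Fixed quartz-topped riser, 220 deep (x) x 360 wide (y) x 105 mm high, its open front towards the robot (-x); the tray slides out of the front. Origin: centre of its underside; its front face is 110 mm from the origin along -x. It stands within 7 degrees of square. A tag stands on its top, a brass padlock at its right front corner.
- tray (a joint): Opening of the pull-out tray, m: 0 = fully home, grows as it slides out towards the riser's -x; starts 0.12 to 0.15 open. Damped runner with about 2 N of friction (plus 12 N per m/s): it stays where it is left and closes by pushing on its handle or front towards +x.
- tray_floor (a point): Centre of the tray's inner floor (its surface, 12 mm above the table), axes as the riser's; moves with the tray. Inside 180 mm along x (-90 to +90), 300 along y; side walls 38 mm high; teal front panel 12 mm thick, inner face at x = -90 mm, 71 mm high. With the tray open by d only x = -90 mm to -90 mm + d is open from above; the rest is under the riser's top (underside 85 mm up).
- tray_hasp (a point): Top of the steel hasp ear, a flat plate 26 x 36 mm with a hole that sticks out sideways (-y) from the right end of the tray's front panel and moves with it; 84 mm above the table. When the tray is home the ear lies on the lock's top and the shackle goes down through it.
- tray_handle (a point): Middle of the steel bar handle on the tray's front: a round bar along y, 160 mm long, its centre 35 mm in front of the panel's face, 60 mm above the table; to push, bear on its -x side.
- lock_top (a point): Centre of the top of the brass padlock body (30 along x, 60 along y, 34 mm high), fixed on a bracket at the front of the riser's right-hand (-y) side, beside the tray; 79 mm above the table.
- shackle_crown (a point): Top middle of the steel U-shaped shackle (9 mm round bar, U 43 mm wide along the riser's y), moves with it; about 42 mm above the lock body's top when open, 14 mm less when locked. Press here straight down.
- shackle (a joint): How far the shackle is pressed down into the lock, m: 0 = open (sprung up), 0.014 = fully in. The push needed rises to 10 to 17 N at 3 to 5 mm down, then eases; past about 11 mm the hidden pawl snaps it to 0.014 and it stays there (a pull of about 4 N would free it); let go earlier and it springs back up.
- tag: White tag with a teal border and dark stripes, 64 wide x 54 mm tall, on the riser's top; its face looks towards the robot and upwards, tilted 25 degrees. Origin: centre of the face, 145 mm above the table; its x axis points INTO the face (horizontally away from the robot and 25 degrees downward), which is the direction in which a scanner square to it looks; y is along the riser's y.
- scanner: Yellow wand scanner, a bar 130 long (x) x 30 wide (y) x 26 mm thick (z), 0.1 to 0.16 kg, with a black nose and red window at its +x end; it looks along its +x axis. Origin: its centre, which is its centre of mass. It starts in the cradle, window end low, pointing away from the robot, x axis 25 degrees below level.
- scanner_window (a point): Centre of the scanner's red window, 65 mm from its origin along its x; axes as the scanner's.
- cradle: Fixed wooden cradle; origin: centre of its underside. Two U-saddles 16 mm long, 46 mm either side of the middle, hold the scanner with its centre 85 mm above the origin, x axis in the cradle's x-z plane, 25 degrees nose-down (to +x); lips 42 mm apart inside, 8 mm above the scanner's underside; a low stop 5 mm beyond the nose. Between the saddles both flanks are free; base plate 10 mm thick.
- bead_red: Red wooden bead, upright cylinder 34 mm across, 34 mm high; origin: centre of underside (may be absent)
- bead_blue: Blue wooden bead, upright cylinder 32 mm across, 30 mm high; origin: centre of underside (may be absent)
- ring_lilac: Lilac hard silicone fidget ring lying flat, 40 mm across, hole 18 mm, 14 mm high; origin: centre of underside (may be absent)
- marble_puck: Chrome round puck 36 mm across, 22 mm high, with an amber glass marble set in its top (40 mm high in all); origin: centre of underside (may be absent)
- track_piece: Chrome marble track piece, 54 long (x) x 32 wide (y) x 32 mm high with a groove along its top; origin: centre of underside (may be absent)
- mallet: Drum mallet with a 24 mm round rubber head, lying along its x axis, 167 mm long (from -75 to +92 mm about its origin, which is near its middle on the table), to be left alone
- car: Wooden toy car 74 x 42 x 40 mm, to be left alone
- tower: Small stacked wooden tower 56 mm across, 68 mm high, on the riser's top, to be left alone
Mind the look-alikes: they are no part of the job. Leave any purple look-alike of the track_piece alone. What is shaped like the bead_red but purple is not meant.

How it is judged:
On the way, in this order (a step that is already met when the one before it is completed fails the run):
1. all the small parts lie in the tray (x of bead_red in the frame of tray_floor between -0.09 and 0.09 m and y of bead_red in the frame of tray_floor between -0.15 and 0.15 m and z of bead_red in the frame of tray_floor between -0.01 and 0.03 m and x of bead_blue in the frame of tray_floor between -0.09 and 0.09 m and y of bead_blue in the frame of tray_floor between -0.15 and 0.15 m and z of bead_blue in the frame of tray_floor between -0.01 and 0.03 m and x of ring_lilac in the frame of tray_floor between -0.09 and 0.09 m and y of ring_lilac in the frame of tray_floor between -0.15 and 0.15 m and z of ring_lilac in the frame of tray_floor between -0.01 and 0.03 m and x of marble_puck in the frame of tray_floor between -0.09 and 0.09 m and y of marble_puck in the frame of tray_floor between -0.15 and 0.15 m and z of marble_puck in the frame of tray_floor between -0.01 and 0.03 m and x of track_piece in the frame of tray_floor between -0.09 and 0.09 m and y of track_piece in the frame of tray_floor between -0.15 and 0.15 m and z of track_piece in the frame of tray_floor between -0.01 and 0.03 m), for 0.2 s.
2. the tray is fully home (8 mm) with the parts in it (all of step 1 and value of joint tray below 0.008 m), for 0.2 s.
3. the shackle is down and latched (12.5 mm or more of 14) with the tray home (value of joint tray below 0.008 m and value of joint shackle above 0.0125 m), for 0.3 s.
4. the scanner is held still for 1 s, window 30 to 130 mm from the tag, within 0.4 rad of square, its axis within 22 mm (each way) of the tag's middle (all of step 3 and x of tag in the frame of scanner_window between 0.03 and 0.13 m and y of tag in the frame of scanner_window between -0.022 and 0.022 m and z of tag in the frame of scanner_window between -0.022 and 0.022 m and angle between the x axis of scanner and the x axis of tag, either way round below 0.4 rad and x of scanner_window in the frame of tag below -0.02 m and linear speed of scanner below 0.03 m/s and contact force between the fingers and scanner above 0.5 N), for 1 s.
At the end, for the whole second after the job is handed in: Every small part present is in the tray, the tray is home within 8 mm, the shackle is latched at least 12.5 mm down, and the scanner lies at rest in its cradle, window end low (centre within 16 mm along, 10 mm across and 12 mm in height of its rest place) (all of step 1 and all of step 3 and x of scanner in the frame of cradle between -0.016 and 0.016 m and y of scanner in the frame of cradle between -0.01 and 0.01 m and z of scanner in the frame of cradle between 0.073 and 0.097 m and x of scanner_window in the frame of cradle above 0.03 m and z of scanner_window in the frame of cradle below 0.075 m and linear speed of scanner below 0.02 m/s); the robot touches nothing.
It fails at once if another toy (mallet, car, tower) is moved by more than 30 mm (distance of any of mallet, car, tower from where it was at the start of the episode above 0.03 m).
It fails at once if the shackle is locked while the tray stands open (value of joint shackle above 0.0125 m and value of joint tray above 0.02 m).
Of bead_red, bead_blue, ring_lilac, marble_puck, track_piece only 3 to 4 are there at a start; the rules pass over those that are not, and their reading is None.
At some moment in a run one of bead_red, bead_blue, ring_lilac, marble_puck, track_piece may be knocked a few centimetres aside while the robot is not near it.
It also fails if it takes over 208 s, if anything falls off the work surface, if the arm or the gripper's body presses on something with over 40 N, if the wrist force passes 120 N, or if a joint passes its speed limit or range.

## Working session

There is one attempt and no reset: what is moved stays moved. The work goes in short steps, Python scripts to look and compute and a tool call to move; the robot and the scene stay as the last step left them, time stands still between calls to the robot, and variables do not carry over. Pictures are saved under pics/ and viewed, at most 14 in all, crops included, and the job is handed in when it is done.

Besides the shell and the picture viewer there is one more tool, called after "Request:" in YAML: its name, and indented under it one key for each argument. move_arm: Moves the arm, as the interface text tells. Scaled input: -1 to 1 covers 25 mm each way for a shift and 30 degrees each way for a turn. Its arguments: {"type":"object","properties":{"targets":{"type":"array"},"claw":{"type":"number"},"newtons":{"type":"number"}},"required":["targets"]}

```bash
ls; mkdir -p pics; cat > h.py <<'E'
import numpy as np, cv2
from station import sensors, cams, order, manip
def snap(n,f,crop=None,scale=1):
    m=cams.camera_model(n); im=cams.snapshot(n); np.savez('pics/'+f+'.npz',im=im,**{k:np.array(v) for k,v in m.items()})
    save(f,crop,scale); 
def save(f,crop=None,scale=1,out=None):
    im=np.load('pics/'+f+'.npz')['im']
    if crop: im=im[crop[1]:crop[3],crop[0]:crop[2]]
    im=cv2.resize(im,None,fx=scale,fy=scale,interpolation=cv2.INTER_CUBIC)
    cv2.imwrite('pics/'+(out or f)+'.png',im[:,:,::-1])
def px(f,u,v,z):
    "world point on plane z seen at pixel"
    d=np.load('pics/'+f+'.npz'); K=np.array([[d['fx'],0,d['cx']],[0,d['fy'],d['cy']],[0,0,1]],float)
    p=cv2.undistortPoints(np.array([[[u,v]]],float),K,d['distortion'].astype(float))[0,0]
    E=d['extrinsics']; R,t=E[:3,:3],E[:3,3]; c=-R.T@t; r=R.T@np.array([p[0],p[1],1])
    return c+r*(z-c[2])/r[2]
def proj(f,P):
    d=np.load('pics/'+f+'.npz'); K=np.array([[d['fx'],0,d['cx']],[0,d['fy'],d['cy']],[0,0,1]],float)
    E=d['extrinsics']
    return cv2.projectPoints(np.array(P,float).reshape(-1,3),cv2.Rodrigues(E[:3,:3])[0],E[:3,3],K,d['distortion'].astype(float))[0][:,0]
E
python3 - <<'E'
from h import *
snap('top','t0',scale=1.55); snap('scene','s0',scale=1.55)
print(sensors.sense()); print({k:(v if k!='extrinsics' else np.round(v,3).tolist()) for k,v in cams.camera_model('top').items()})
print(manip.grasp_offset)
E
```

```text
pics
{'t': 0.1, 'q': array([ 9.41495693e-01,  5.28354306e-01,  1.43377935e+00,  8.72060403e-07,
        1.18143945e+00, -1.78527410e-01]), 'qd': array([ 8.86853314e-05,  5.79977130e-04, -1.59986973e-03,  6.19142557e-04,
       -1.21487011e-03,  2.16238641e-03]), 'tau': array([-1.36768322e-04, -4.43307889e+01, -1.78585625e+01, -2.65291028e-04,
        3.94589573e-03, -2.62540692e-05]), 'tcp_pos': array([0.27188482, 0.56203558, 0.23044146]), 'tool_rot': array([ 2.23483264e-01,  9.74707264e-01, -9.10381967e-04, -3.89549026e-04]), 'force': array([-0.03646038,  0.60163854, -0.52717822]), 'ft_torque': array([ 0.06216563,  0.03268764, -0.01657421]), 'gripper_force': 0.0, 'finger_gap': 1.0010153692588495}
{'fx': 358.27629504929615, 'fy': 358.27629504929615, 'cx': 251.75241262757118, 'cy': 195.83691118143915, 'distortion': array([-0.01415997,  0.        ,  0.        ,  0.        ,  0.        ]), 'extrinsics': [[-0.01, -1.0, -0.003, -0.054], [-0.981, 0.01, -0.192, 0.593], [0.192, 0.001, -0.981, 1.17], [0.0, 0.0, 0.0, 1.0]]}
0.0187
```

View pics/t0.png

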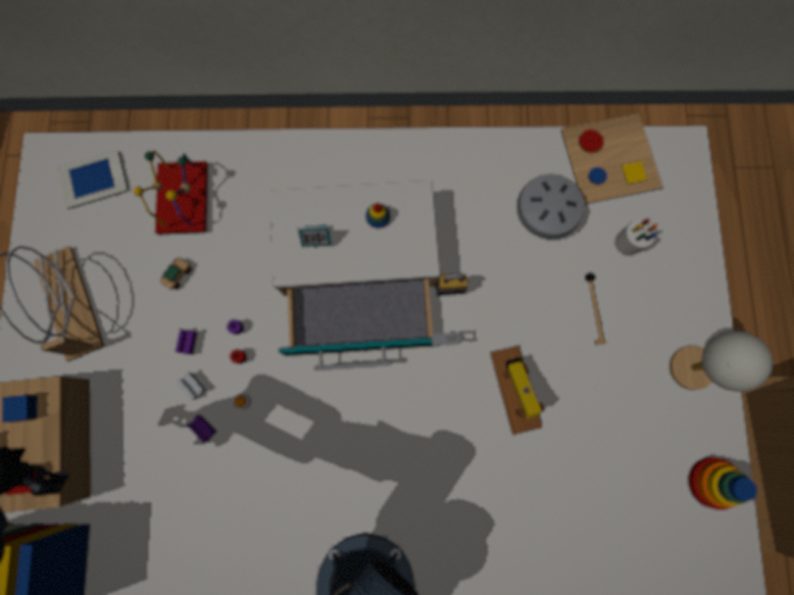

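View pics/s0.png

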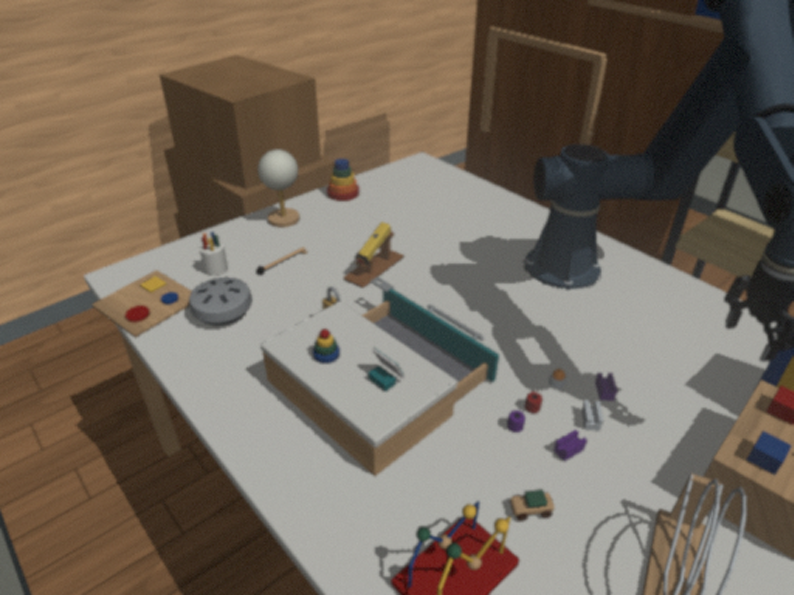

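The top view shows the red bead (238,355), the chrome track (193,384) and the puck with its amber marble (240,400). The purple look-alikes are at (235,326), (187,341) and (202,428). The scanner is at (523,388), the tray is open and the shackle is near (452,277). All of these are display pixels at 1.55x scale.

```bash
python3 - <<'E'
from h import *
save('t0',(90,160,310,300),3.6,'t0c'); save('t0',(260,160,380,290),4.5,'t0d')
s=1.55
for n,u,v,z in [('red',238,355,.034),('track',193,384,.03),('puck',240,400,.04),('purp',235,326,.034),('pt1',187,341,.03),('pt2',202,428,.03),('car',176,272,.04),
 ('handleL',319,366,.06),('handleR',405,360,.06),('frontL',281,351,.071),('frontR',431,342,.071),('riserFL',272,283,.105),('riserFR',438,277,.105),('BL',270,190,.105),('BR',432,182,.105),('tag',316,237,.145),('crown',452,277,.12),('scan',523,388,.085),('mallet',590,277,.01)]:
  print(n,np.round(px('t0',u/s,v/s,z),3))
E
```

```text
red [0.485 0.279 0.034]
track [0.422 0.377 0.03 ]
puck [0.386 0.269 0.04 ]
purp [0.55  0.288 0.034]
pt1 [0.517 0.396 0.03 ]
pt2 [0.327 0.352 0.03 ]
car [0.674 0.427 0.04 ]
handleL [0.456 0.095 0.06 ]
handleR [ 0.468 -0.09   0.06 ]
frontL [0.488 0.176 0.071]
frontR [ 0.505 -0.147  0.071]
riserFL [0.631 0.193 0.105]
riserFR [ 0.64  -0.163  0.105]
BL [0.842 0.204 0.105]
BR [ 0.857 -0.155  0.105]
tag [0.72  0.095 0.145]
crown [ 0.636 -0.191  0.12 ]
scan [ 0.404 -0.337  0.085]
mallet [ 0.66  -0.524  0.01 ]
```

View pics/t0c.png

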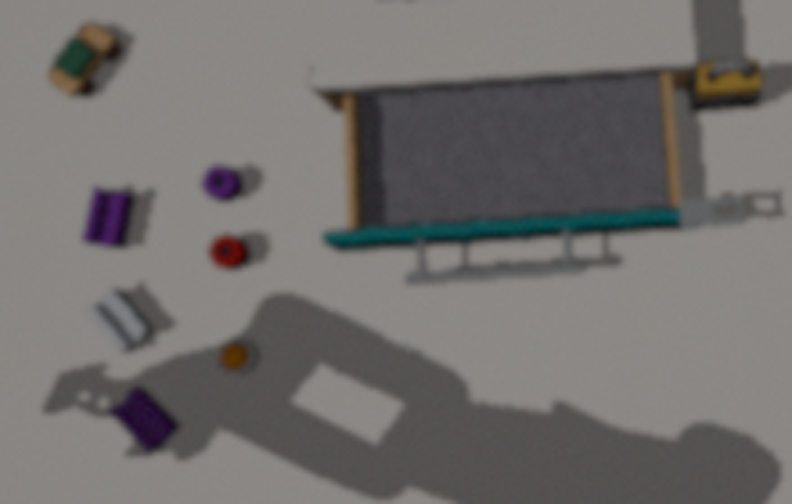

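View pics/t0d.png

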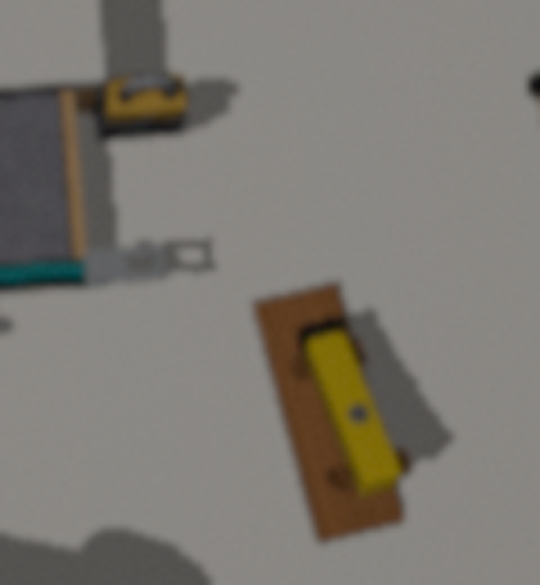

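The enlarged crops show the tray open and empty, with only three parts present: red bead, puck and chrome track. There is no blue bead or lilac ring. The riser yaw is about 3° and the track's long axis is about 38° from x. The scanner's nose is black and points up and to the left in the picture. I'll go to the red bead first.

Request:
move_arm:
  targets:
    - {"dx":0.75,"dy":-1,"rz":0.1}
    - {"dx":0.75,"dy":-1,"rz":0.1}
    - {"dx":0.75,"dy":-1,"rz":0.1}
    - {"dx":0.75,"dy":-1,"rz":0.1}
    - {"dx":0.75,"dy":-1,"rz":0.1}
    - {"dx":0.75,"dy":-1,"rz":0.1}
    - {"dx":0.75,"dy":-1,"rz":0.1}
    - {"dx":0.75,"dy":-1,"rz":0.1}
    - {"dx":0.75,"dy":-1,"rz":0.1}
    - {"dx":0.75,"dy":-1,"rz":0.06}
  claw: 100
  newtons: 30

```text
schema error: expected keys dx, dy, dz, rx, ry, rz
```

```bash
python3 - <<'E'
from h import *
snap('wrist','w1',scale=1.55)
for n,P in dict(red=(.485,.279,.034),puck=(.386,.269,.04),track=(.422,.377,.03)).items(): print(n,proj('w1',P)*1.55)
print(np.round(np.load('pics/w1.npz')['extrinsics'],3))
E
```

```text
red [[221.83254554 588.03667949]]
puck [[145.97274292 518.54539208]]
track [[280.77501924 496.60741644]]
[[ 0.436  0.9   -0.    -0.624]
 [ 0.853 -0.413  0.321 -0.041]
 [ 0.289 -0.14  -0.947  0.379]
 [ 0.     0.     0.     1.   ]]
```

View pics/w1.png

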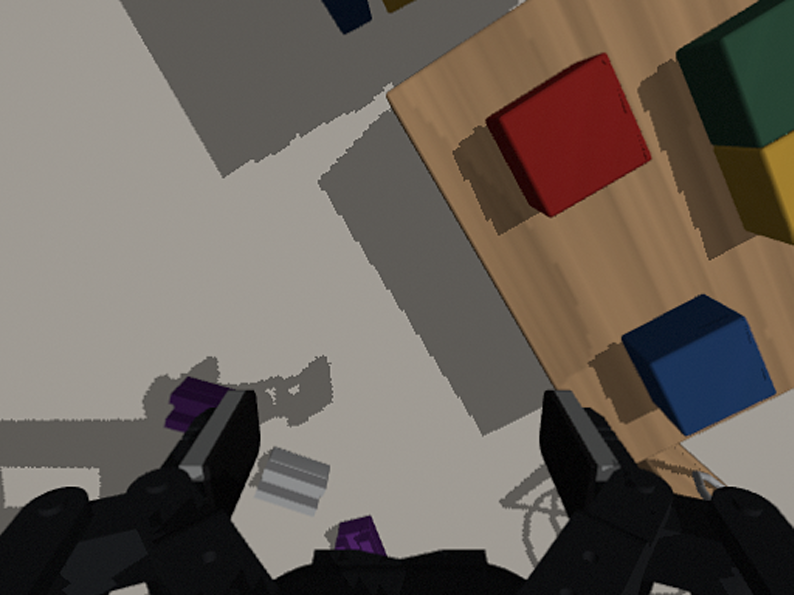

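The move was refused because every row needs all six keys. The picture, taken from the start pose, shows the track at (293,480), close to the predicted (281,497). It also shows purple look-alikes at (200,405) and (358,538).

Request:
move_arm:
  targets:
    - {"dx":0.75,"dy":-1,"dz":0,"rx":0,"ry":0,"rz":0.1}
    - {"dx":0.75,"dy":-1,"dz":0,"rx":0,"ry":0,"rz":0.1}
    - {"dx":0.75,"dy":-1,"dz":0,"rx":0,"ry":0,"rz":0.1}
    - {"dx":0.75,"dy":-1,"dz":0,"rx":0,"ry":0,"rz":0.1}
    - {"dx":0.75,"dy":-1,"dz":0,"rx":0,"ry":0,"rz":0.1}
    - {"dx":0.75,"dy":-1,"dz":0,"rx":0,"ry":0,"rz":0.1}
    - {"dx":0.75,"dy":-1,"dz":0,"rx":0,"ry":0,"rz":0.1}
    - {"dx":0.75,"dy":-1,"dz":0,"rx":0,"ry":0,"rz":0.1}
    - {"dx":0.75,"dy":-1,"dz":0,"rx":0,"ry":0,"rz":0.1}
    - {"dx":0.75,"dy":-1,"dz":0,"rx":0,"ry":0,"rz":0.06}
  claw: 100
  newtons: 30

```text
t: 1.4
tcp_pos: [0.4601, 0.3116, 0.231]
tool_rot: [-0.026, 1.0, -0.0, -0.0]
force: [0.8, -0.8, -0.1]
finger_gap: 0.998
gripper_force: 0.0
```

```bash
python3 - <<'E'
from h import *
s=sensors.sense(); print(s['t'],s['tcp_pos'],s['tool_rot'])
snap('wrist','w2',scale=1.55)
for n,P in dict(red=(.485,.279,.034),puck=(.386,.269,.04),track=(.422,.377,.03),tcp=s['tcp_pos']).items(): print(n,proj('w2',P)*1.55)
E
```

```text
1.4 [0.46010735 0.31160463 0.23104164] [-2.64873124e-02  9.99649105e-01 -9.82880767e-05 -2.80546416e-04]
red [[352.11183469 281.73341243]]
puck [[339.22728037 136.74947501]]
track [[497.17372308 199.88929667]]
tcp [[400.2946135  394.82080152]]
```

View pics/w2.png

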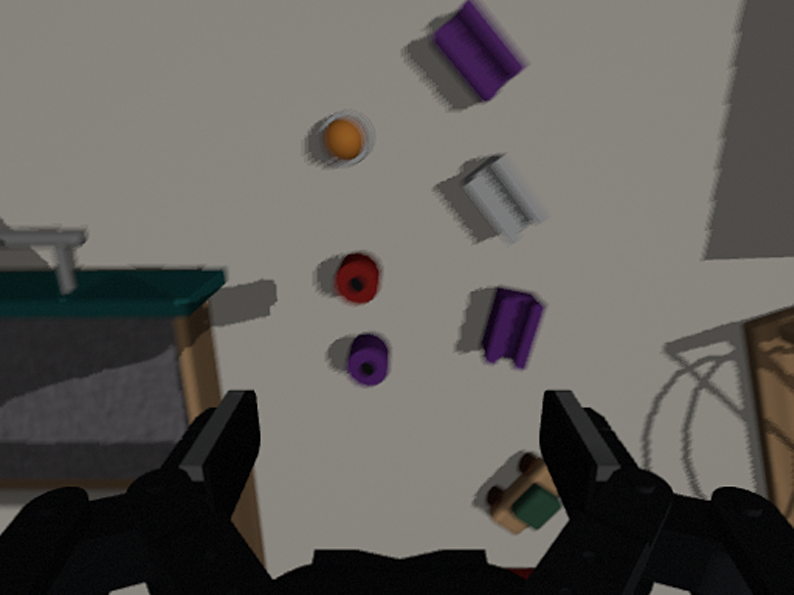

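The wrist view shows the red bead's top at about (357,284), the puck's marble at (344,139), the track centre at (505,196) with its long axis about 38° from x, and purple look-alikes beside them. No blue bead or lilac ring.

```bash
python3 - <<'E'
from h import *
for n,u,v,z in [('red',357,284,.034),('redbase',356,284,.03),('puck',344,139,.03),('pucktop',347,138,.022),('track',505,196,.026),('tr a',507,155,.032),('tr b',548,215,.032),('tr c',465,183,.032),('tr d',513,240,.032),('panelL',225,275,.071),('purp',368,367,.034)]:
  print(n,np.round(px('w2',u/1.55,v/1.55,z),4))
E
```

```text
red [0.4865 0.2825 0.034 ]
redbase [0.4878 0.2815 0.03  ]
puck [0.3875 0.271  0.03  ]
pucktop [0.387  0.2722 0.022 ]
track [0.4196 0.3829 0.026 ]
tr a [0.3919 0.3797 0.032 ]
tr b [0.4302 0.4129 0.032 ]
tr c [0.4116 0.3535 0.032 ]
tr d [0.449  0.3909 0.032 ]
panelL [0.473  0.2011 0.071 ]
purp [0.5524 0.2926 0.034 ]
```

Request:
move_arm:
  targets:
    - {"dx":0.35,"dy":-0.4,"dz":-1,"rx":0,"ry":0,"rz":0}
    - {"dx":0.35,"dy":-0.4,"dz":-1,"rx":0,"ry":0,"rz":0}
    - {"dx":0.35,"dy":-0.4,"dz":-1,"rx":0,"ry":0,"rz":0}
    - {"dx":0,"dy":0,"dz":-1,"rx":0,"ry":0,"rz":0}
    - {"dx":0,"dy":0,"dz":-1,"rx":0,"ry":0,"rz":0}
    - {"dx":0,"dy":0,"dz":-1,"rx":0,"ry":0,"rz":0}
    - {"dx":0,"dy":0,"dz":-1,"rx":0,"ry":0,"rz":0}
    - {"dx":0,"dy":0,"dz":-1,"rx":0,"ry":0,"rz":0}
    - {"dx":0,"dy":0,"dz":-0.6,"rx":0,"ry":0,"rz":0}
    - {"dx":0,"dy":0,"dz":-0.3,"rx":0,"ry":0,"rz":0}
  claw: 75

```text
t: 2.7
tcp_pos: [0.4858, 0.2825, 0.008]
tool_rot: [-0.026, 1.0, -0.0, -0.0]
force: [-0.5, -0.1, -0.4]
finger_gap: 0.749
gripper_force: 0.0
```

Request:
move_arm:
  targets:
    - {"dx":0,"dy":0,"dz":0,"rx":0,"ry":0,"rz":0}
    - {"dx":0,"dy":0,"dz":0,"rx":0,"ry":0,"rz":0}
    - {"dx":0,"dy":0,"dz":0,"rx":0,"ry":0,"rz":0}
    - {"dx":0,"dy":0,"dz":0,"rx":0,"ry":0,"rz":0}
    - {"dx":0,"dy":0,"dz":0,"rx":0,"ry":0,"rz":0}
    - {"dx":0,"dy":0,"dz":0,"rx":0,"ry":0,"rz":0}
    - {"dx":0,"dy":0,"dz":1,"rx":0,"ry":0,"rz":0}
    - {"dx":0,"dy":0,"dz":1,"rx":0,"ry":0,"rz":0}
    - {"dx":0,"dy":0,"dz":1,"rx":0,"ry":0,"rz":0}
    - {"dx":0,"dy":0,"dz":1,"rx":0,"ry":0,"rz":0}
  claw: 0

```text
t: 3.95
tcp_pos: [0.4855, 0.2824, 0.1092]
tool_rot: [-0.026, 1.0, -0.0, -0.0]
force: [-0.1, 0.6, -0.1]
finger_gap: 0.382
gripper_force: 29.9
```

Request:
move_arm:
  targets:
    - {"dx":0.425,"dy":-0.955,"dz":-0.05,"rx":0,"ry":0,"rz":0}
    - {"dx":0.425,"dy":-0.955,"dz":-0.05,"rx":0,"ry":0,"rz":0}
    - {"dx":0.425,"dy":-0.955,"dz":-0.05,"rx":0,"ry":0,"rz":0}
    - {"dx":0.425,"dy":-0.955,"dz":-0.05,"rx":0,"ry":0,"rz":0}
    - {"dx":0.425,"dy":-0.955,"dz":-0.05,"rx":0,"ry":0,"rz":0}
    - {"dx":0.425,"dy":-0.955,"dz":-0.05,"rx":0,"ry":0,"rz":0}
    - {"dx":0.425,"dy":-0.955,"dz":-0.05,"rx":0,"ry":0,"rz":0}
    - {"dx":0,"dy":0,"dz":-1,"rx":0,"ry":0,"rz":0}
    - {"dx":0,"dy":0,"dz":-1,"rx":0,"ry":0,"rz":0}
    - {"dx":0,"dy":0,"dz":-1,"rx":0,"ry":0,"rz":0}

```text
t: 5.2
tcp_pos: [0.5601, 0.1152, 0.0241]
tool_rot: [-0.026, 1.0, -0.0, -0.0]
force: [-0.1, -0.3, -1.6]
finger_gap: 0.386
gripper_force: 29.9
```

Request:
move_arm:
  targets:
    - {"dx":0,"dy":0,"dz":0,"rx":0,"ry":0,"rz":0}
    - {"dx":0,"dy":0,"dz":0,"rx":0,"ry":0,"rz":0}
    - {"dx":0,"dy":0,"dz":0,"rx":0,"ry":0,"rz":0}
    - {"dx":0,"dy":0,"dz":0.9,"rx":0,"ry":0,"rz":0}
    - {"dx":0,"dy":0,"dz":0.9,"rx":0,"ry":0,"rz":0}
    - {"dx":0,"dy":0,"dz":0.9,"rx":0,"ry":0,"rz":0}
    - {"dx":0,"dy":0,"dz":0.9,"rx":0,"ry":0,"rz":0}
    - {"dx":0,"dy":0,"dz":0.9,"rx":0,"ry":0,"rz":0}
    - {"dx":-1,"dy":0.9,"dz":0,"rx":0,"ry":0,"rz":0}
    - {"dx":-1,"dy":0.9,"dz":0,"rx":0,"ry":0,"rz":0}
  claw: 70

```text
t: 6.45
tcp_pos: [0.5105, 0.1608, 0.1391]
tool_rot: [-0.025, 1.0, 0.0, 0.002]
force: [-0.2, 0.1, -0.0]
finger_gap: 0.697
gripper_force: 0.0
```

Request:
move_arm:
  targets:
    - {"dx":-0.98,"dy":0.9,"dz":0,"rx":0,"ry":0,"rz":0}
    - {"dx":-0.98,"dy":0.9,"dz":0,"rx":0,"ry":0,"rz":0}
    - {"dx":-0.98,"dy":0.9,"dz":0,"rx":0,"ry":0,"rz":0}
    - {"dx":-0.98,"dy":0.9,"dz":0,"rx":0,"ry":0,"rz":0}
    - {"dx":-0.98,"dy":0.9,"dz":0,"rx":0,"ry":0,"rz":0}
    - {"dx":0,"dy":0,"dz":-1,"rx":0,"ry":0,"rz":0}
    - {"dx":0,"dy":0,"dz":-1,"rx":0,"ry":0,"rz":0}
    - {"dx":0,"dy":0,"dz":0,"rx":0,"ry":0,"rz":0}
    - {"dx":0,"dy":0,"dz":0,"rx":0,"ry":0,"rz":0}
    - {"dx":0,"dy":0,"dz":0,"rx":0,"ry":0,"rz":0}
  claw: 80

```text
t: 7.7
tcp_pos: [0.3887, 0.2732, 0.0887]
tool_rot: [-0.026, 1.0, 0.0, 0.001]
force: [-0.3, 0.3, 0.3]
finger_gap: 0.802
gripper_force: 0.0
```

```bash
python3 - <<'E'
from h import *
snap('wrist','w3',scale=1.0); snap('top','t3',(90,160,310,300),2.5)
a=cv2.imread('pics/w3.png');b=cv2.imread('pics/t3.png')
c=np.zeros((a.shape[0]+b.shape[0]//1,550,3),np.uint8)[:734]
c=np.zeros((600,800,3),np.uint8); a=cv2.resize(a,(400,300)); c[:300,:400]=a; c[250+0:600,250:800][:b.shape[0]]=b
c[:300,:400]=a; cv2.imwrite('pics/c3.png',c)
E
```

```text
(no output)
```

View pics/c3.png

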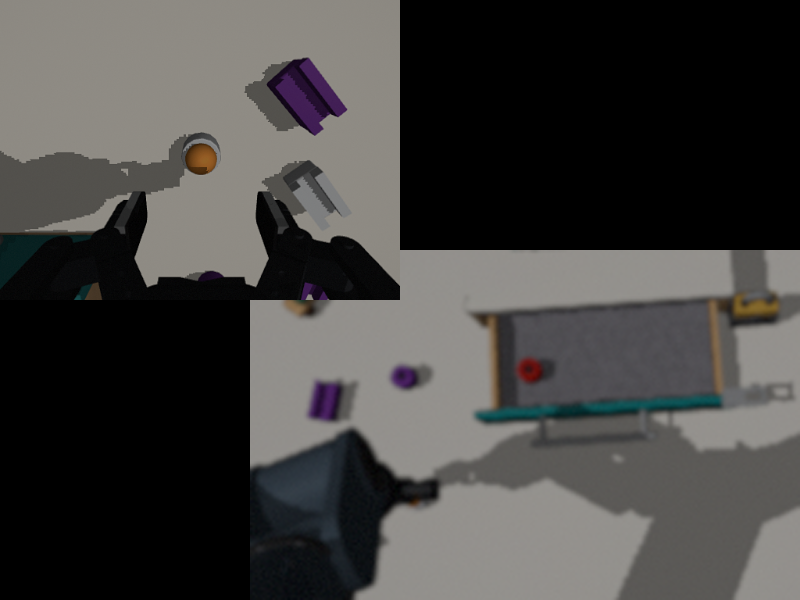

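The combined picture shows the red bead inside the tray (right view, 530,370). The puck is centred between the fingers in the wrist view (201,157). I'll descend and grip it.

Request:
move_arm:
  targets:
    - {"dx":-0.04,"dy":-0.04,"dz":-1,"rx":0,"ry":0,"rz":0}
    - {"dx":0,"dy":0,"dz":-1,"rx":0,"ry":0,"rz":0}
    - {"dx":0,"dy":0,"dz":-1,"rx":0,"ry":0,"rz":0}
    - {"dx":0,"dy":0,"dz":-0.3,"rx":0,"ry":0,"rz":0}
    - {"dx":0,"dy":0,"dz":-0.15,"rx":0,"ry":0,"rz":0}
    - {"dx":0,"dy":0,"dz":0,"rx":0,"ry":0,"rz":0}
    - {"dx":0,"dy":0,"dz":0,"rx":0,"ry":0,"rz":0}
    - {"dx":0,"dy":0,"dz":0,"rx":0,"ry":0,"rz":0}
    - {"dx":0,"dy":0,"dz":0,"rx":0,"ry":0,"rz":0}
    - {"dx":0,"dy":0,"dz":0,"rx":0,"ry":0,"rz":0}

```text
t: 9.05
tcp_pos: [0.3869, 0.272, 0.0014]
tool_rot: [-0.026, 1.0, 0.0, 0.0]
force: [0.1, 0.5, 0.1]
finger_gap: 0.793
gripper_force: 0.0
```

Request:
move_arm:
  targets:
    - {"dx":0,"dy":0,"dz":0,"rx":0,"ry":0,"rz":0}
    - {"dx":0,"dy":0,"dz":0,"rx":0,"ry":0,"rz":0}
    - {"dx":0,"dy":0,"dz":0,"rx":0,"ry":0,"rz":0}
    - {"dx":0,"dy":0,"dz":0,"rx":0,"ry":0,"rz":0}
    - {"dx":0,"dy":0,"dz":0,"rx":0,"ry":0,"rz":0}
    - {"dx":0,"dy":0,"dz":0,"rx":0,"ry":0,"rz":0}
    - {"dx":0,"dy":0,"dz":1,"rx":0,"ry":0,"rz":0}
    - {"dx":0,"dy":0,"dz":1,"rx":0,"ry":0,"rz":0}
    - {"dx":0,"dy":0,"dz":1,"rx":0,"ry":0,"rz":0}
    - {"dx":0,"dy":0,"dz":1,"rx":0,"ry":0,"rz":0}
  claw: 0

```text
t: 10.3
tcp_pos: [0.3865, 0.2718, 0.1016]
tool_rot: [-0.026, 1.0, -0.0, -0.0]
force: [0.4, 0.7, -1.3]
finger_gap: 0.41
gripper_force: 30.2
```

Request:
move_arm:
  targets:
    - {"dx":0.71,"dy":-0.95,"dz":0.05,"rx":0,"ry":0,"rz":0}
    - {"dx":0.71,"dy":-0.95,"dz":0.05,"rx":0,"ry":0,"rz":0}
    - {"dx":0.71,"dy":-0.95,"dz":0.05,"rx":0,"ry":0,"rz":0}
    - {"dx":0.71,"dy":-0.95,"dz":0.05,"rx":0,"ry":0,"rz":0}
    - {"dx":0.71,"dy":-0.95,"dz":0.05,"rx":0,"ry":0,"rz":0}
    - {"dx":0.71,"dy":-0.95,"dz":0.05,"rx":0,"ry":0,"rz":0}
    - {"dx":0.71,"dy":-0.95,"dz":0.05,"rx":0,"ry":0,"rz":0}
    - {"dx":0.71,"dy":-0.95,"dz":0.05,"rx":0,"ry":0,"rz":0}
    - {"dx":0.71,"dy":-0.95,"dz":0.05,"rx":0,"ry":0,"rz":0}
    - {"dx":0.71,"dy":-0.95,"dz":0.05,"rx":0,"ry":0,"rz":0}

```text
t: 11.55
tcp_pos: [0.5644, 0.0337, 0.1131]
tool_rot: [-0.026, 1.0, 0.0, -0.001]
force: [0.5, -0.5, -2.3]
finger_gap: 0.411
gripper_force: 30.3
```

Request:
move_arm:
  targets:
    - {"dx":0,"dy":0,"dz":0,"rx":0,"ry":0,"rz":0}
    - {"dx":0,"dy":0,"dz":-1,"rx":0,"ry":0,"rz":0}
    - {"dx":0,"dy":0,"dz":-1,"rx":0,"ry":0,"rz":0}
    - {"dx":0,"dy":0,"dz":-1,"rx":0,"ry":0,"rz":0}
    - {"dx":0,"dy":0,"dz":-0.6,"rx":0,"ry":0,"rz":0}
    - {"dx":0,"dy":0,"dz":-0.2,"rx":0,"ry":0,"rz":0}
    - {"dx":0,"dy":0,"dz":0,"rx":0,"ry":0,"rz":0}
    - {"dx":0,"dy":0,"dz":0,"rx":0,"ry":0,"rz":0}
    - {"dx":0,"dy":0,"dz":0,"rx":0,"ry":0,"rz":0}
    - {"dx":0,"dy":0,"dz":0,"rx":0,"ry":0,"rz":0}

```text
t: 12.8
tcp_pos: [0.5647, 0.0344, 0.0193]
tool_rot: [-0.026, 1.0, -0.0, 0.0]
force: [-0.0, 0.4, -2.0]
finger_gap: 0.409
gripper_force: 30.3
```

Request:
move_arm:
  targets:
    - {"dx":0,"dy":0,"dz":0,"rx":0,"ry":0,"rz":0}
    - {"dx":0,"dy":0,"dz":0,"rx":0,"ry":0,"rz":0}
    - {"dx":0,"dy":0,"dz":0,"rx":0,"ry":0,"rz":0}
    - {"dx":0,"dy":0,"dz":0.9,"rx":0,"ry":0,"rz":0}
    - {"dx":0,"dy":0,"dz":1,"rx":0,"ry":0,"rz":0}
    - {"dx":0,"dy":0,"dz":1,"rx":0,"ry":0,"rz":0}
    - {"dx":0,"dy":0,"dz":1,"rx":0,"ry":0,"rz":0}
    - {"dx":0,"dy":0,"dz":1,"rx":0,"ry":0,"rz":0}
    - {"dx":0,"dy":1,"dz":1,"rx":0,"ry":0,"rz":0}
    - {"dx":0,"dy":1,"dz":1,"rx":0,"ry":0,"rz":0}
  claw: 65

```text
t: 14.05
tcp_pos: [0.5642, 0.0847, 0.1921]
tool_rot: [-0.025, 1.0, 0.0, -0.0]
force: [-0.6, -1.3, -0.1]
finger_gap: 0.649
gripper_force: 0.0
```

Request:
move_arm:
  targets:
    - {"dx":-0.57,"dy":1,"dz":0,"rx":0,"ry":0,"rz":0.13}
    - {"dx":-0.57,"dy":1,"dz":0,"rx":0,"ry":0,"rz":0.13}
    - {"dx":-0.57,"dy":1,"dz":0,"rx":0,"ry":0,"rz":0.13}
    - {"dx":-0.57,"dy":1,"dz":0,"rx":0,"ry":0,"rz":0.13}
    - {"dx":-0.57,"dy":1,"dz":0,"rx":0,"ry":0,"rz":0.13}
    - {"dx":-0.57,"dy":1,"dz":0,"rx":0,"ry":0,"rz":0.13}
    - {"dx":-0.57,"dy":1,"dz":0,"rx":0,"ry":0,"rz":0.13}
    - {"dx":-0.57,"dy":1,"dz":0,"rx":0,"ry":0,"rz":0.13}
    - {"dx":-0.57,"dy":1,"dz":0,"rx":0,"ry":0,"rz":0.13}
    - {"dx":-0.57,"dy":1,"dz":0,"rx":0,"ry":0,"rz":0.13}
  claw: 80

```text
t: 15.3
tcp_pos: [0.4212, 0.3351, 0.1913]
tool_rot: [-0.359, 0.933, -0.0, -0.0]
force: [0.5, -0.4, 0.2]
finger_gap: 0.801
gripper_force: 0.0
```

Request:
move_arm:
  targets:
    - {"dx":0,"dy":1,"dz":0,"rx":0,"ry":0,"rz":0}
    - {"dx":0,"dy":1,"dz":0,"rx":0,"ry":0,"rz":0}
    - {"dx":0,"dy":0,"dz":-1,"rx":0,"ry":0,"rz":0}
    - {"dx":0,"dy":0,"dz":-1,"rx":0,"ry":0,"rz":0}
    - {"dx":0,"dy":0,"dz":-1,"rx":0,"ry":0,"rz":0}
    - {"dx":0,"dy":0,"dz":-0.5,"rx":0,"ry":0,"rz":0}
    - {"dx":0,"dy":0,"dz":0,"rx":0,"ry":0,"rz":0}
    - {"dx":0,"dy":0,"dz":0,"rx":0,"ry":0,"rz":0}
    - {"dx":0,"dy":0,"dz":0,"rx":0,"ry":0,"rz":0}
    - {"dx":0,"dy":0,"dz":0,"rx":0,"ry":0,"rz":0}

```text
t: 16.55
tcp_pos: [0.4222, 0.3847, 0.1045]
tool_rot: [-0.358, 0.934, 0.0, 0.001]
force: [0.1, -0.1, 0.3]
finger_gap: 0.8
gripper_force: 0.0
```

```bash
python3 - <<'E'
from h import *
s=sensors.sense(); print(s['t'],s['tcp_pos'],s['tool_rot'],s['q'])
snap('wrist','w4',scale=1.0); snap('top','t4',(90,160,310,300),2.4)
a=cv2.imread('pics/w4.png');b=cv2.imread('pics/t4.png')
c=np.zeros((600,800,3),np.uint8); c[:384,:512]=a; b=b[:,200:]; c[600-216:,800-b.shape[1]:]=b[:216]
cv2.imwrite('pics/c4.png',c)
E
```

```text
16.55 [0.42223067 0.38465303 0.10454299] [-3.58139974e-01  9.33667656e-01  1.22498006e-04  6.72058599e-04] [ 5.43276075e-01  6.30619555e-01  1.67775559e+00  6.08570874e-06
  8.31851253e-01 -1.76007445e+00]
```

View pics/c4.png

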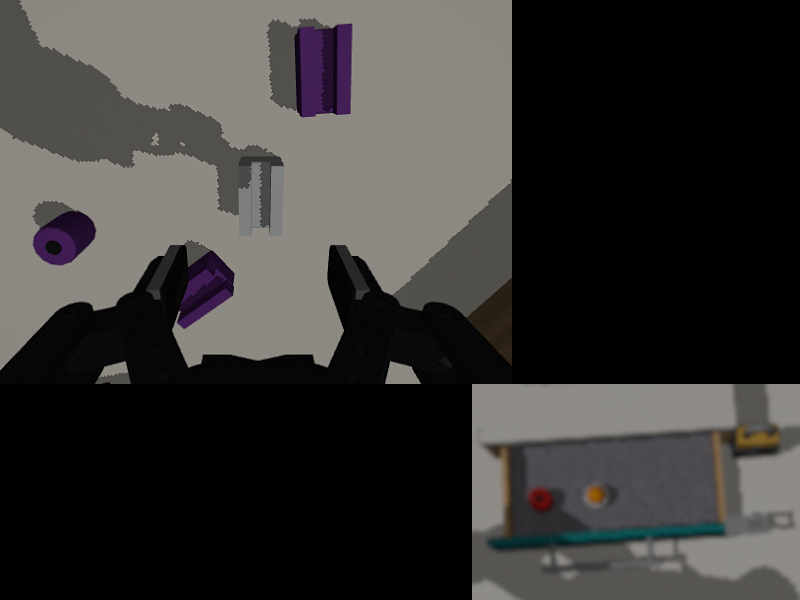

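The wrist view shows the track aligned squarely between the fingers, top centre about (261,199). The top view shows bead and puck inside the tray.

```bash
python3 - <<'E'
from h import *
print(px('w4',261,199,.032),px('w4',261,163,.032),px('w4',261,235,.032))
E
```

```text
[0.41854519 0.38439387 0.032     ] [0.39890559 0.36660091 0.032     ] [0.43978418 0.4036369  0.032     ]
```

Request:
move_arm:
  targets:
    - {"dx":-0.12,"dy":0,"dz":-1,"rx":0,"ry":0,"rz":0}
    - {"dx":0,"dy":0,"dz":-1,"rx":0,"ry":0,"rz":0}
    - {"dx":0,"dy":0,"dz":-1,"rx":0,"ry":0,"rz":0}
    - {"dx":0,"dy":0,"dz":-0.6,"rx":0,"ry":0,"rz":0}
    - {"dx":0,"dy":0,"dz":-0.2,"rx":0,"ry":0,"rz":0}
    - {"dx":0,"dy":0,"dz":0,"rx":0,"ry":0,"rz":0}
    - {"dx":0,"dy":0,"dz":0,"rx":0,"ry":0,"rz":0}
    - {"dx":0,"dy":0,"dz":0,"rx":0,"ry":0,"rz":0}
    - {"dx":0,"dy":0,"dz":0,"rx":0,"ry":0,"rz":0}
    - {"dx":0,"dy":0,"dz":0,"rx":0,"ry":0,"rz":0}

```text
t: 17.9
tcp_pos: [0.419, 0.3845, 0.009]
tool_rot: [-0.358, 0.934, 0.0, 0.0]
force: [-0.8, 0.2, -0.1]
finger_gap: 0.803
gripper_force: 0.0
```

Request:
move_arm:
  targets:
    - {"dx":0,"dy":0,"dz":0,"rx":0,"ry":0,"rz":0}
    - {"dx":0,"dy":0,"dz":0,"rx":0,"ry":0,"rz":0}
    - {"dx":0,"dy":0,"dz":0,"rx":0,"ry":0,"rz":0}
    - {"dx":0,"dy":0,"dz":0,"rx":0,"ry":0,"rz":0}
    - {"dx":0,"dy":0,"dz":0,"rx":0,"ry":0,"rz":0}
    - {"dx":0,"dy":0,"dz":0,"rx":0,"ry":0,"rz":0}
    - {"dx":0,"dy":0,"dz":1,"rx":0,"ry":0,"rz":0}
    - {"dx":0,"dy":0,"dz":1,"rx":0,"ry":0,"rz":0}
    - {"dx":0,"dy":0,"dz":1,"rx":0,"ry":0,"rz":0}
    - {"dx":0,"dy":0,"dz":1,"rx":0,"ry":0,"rz":0}
  claw: 0

```text
t: 19.15
tcp_pos: [0.4184, 0.3841, 0.1091]
tool_rot: [-0.358, 0.934, -0.0, -0.001]
force: [-0.3, -0.3, -0.4]
finger_gap: 0.366
gripper_force: 31.3
```

Request:
move_arm:
  targets:
    - {"dx":0.34,"dy":-0.987,"dz":0.06,"rx":0,"ry":0,"rz":-0.072}
    - {"dx":0.34,"dy":-0.987,"dz":0.06,"rx":0,"ry":0,"rz":-0.072}
    - {"dx":0.34,"dy":-0.987,"dz":0.06,"rx":0,"ry":0,"rz":-0.072}
    - {"dx":0.34,"dy":-0.987,"dz":0.06,"rx":0,"ry":0,"rz":-0.072}
    - {"dx":0.34,"dy":-0.987,"dz":0.06,"rx":0,"ry":0,"rz":-0.072}
    - {"dx":0.34,"dy":-0.987,"dz":0.06,"rx":0,"ry":0,"rz":-0.072}
    - {"dx":0.34,"dy":-0.987,"dz":0.06,"rx":0,"ry":0,"rz":-0.072}
    - {"dx":0.34,"dy":-0.987,"dz":0.06,"rx":0,"ry":0,"rz":-0.072}
    - {"dx":0.34,"dy":-0.987,"dz":0.06,"rx":0,"ry":0,"rz":-0.072}
    - {"dx":0.34,"dy":-0.987,"dz":0.06,"rx":0,"ry":0,"rz":-0.072}

```text
t: 20.4
tcp_pos: [0.5036, 0.1368, 0.1235]
tool_rot: [-0.176, 0.984, 0.0, -0.001]
force: [0.6, 0.0, -0.4]
finger_gap: 0.372
gripper_force: 31.2
```

Request:
move_arm:
  targets:
    - {"dx":0.34,"dy":-0.987,"dz":0.06,"rx":0,"ry":0,"rz":-0.072}
    - {"dx":0.34,"dy":-0.987,"dz":0.06,"rx":0,"ry":0,"rz":-0.072}
    - {"dx":0.34,"dy":-0.987,"dz":0.06,"rx":0,"ry":0,"rz":-0.072}
    - {"dx":0.34,"dy":-0.987,"dz":0.06,"rx":0,"ry":0,"rz":-0.072}
    - {"dx":0.34,"dy":-0.987,"dz":0.06,"rx":0,"ry":0,"rz":-0.072}
    - {"dx":0.34,"dy":-0.987,"dz":0.06,"rx":0,"ry":0,"rz":-0.072}
    - {"dx":0.34,"dy":-0.987,"dz":0.06,"rx":0,"ry":0,"rz":-0.072}
    - {"dx":0.34,"dy":-0.987,"dz":0.06,"rx":0,"ry":0,"rz":-0.072}
    - {"dx":0,"dy":0,"dz":-1,"rx":0,"ry":0,"rz":0}
    - {"dx":0,"dy":0,"dz":-1,"rx":0,"ry":0,"rz":0}

```text
t: 21.65
tcp_pos: [0.5718, -0.0602, 0.0851]
tool_rot: [-0.027, 1.0, -0.0, 0.0]
force: [-0.7, 0.2, -0.6]
finger_gap: 0.365
gripper_force: 31.3
```

Request:
move_arm:
  targets:
    - {"dx":0,"dy":0,"dz":-1,"rx":0,"ry":0,"rz":0}
    - {"dx":0,"dy":0,"dz":-1,"rx":0,"ry":0,"rz":0}
    - {"dx":0,"dy":0,"dz":-0.3,"rx":0,"ry":0,"rz":0}
    - {"dx":0,"dy":0,"dz":-0.15,"rx":0,"ry":0,"rz":0}
    - {"dx":0,"dy":0,"dz":0,"rx":0,"ry":0,"rz":0}
    - {"dx":0,"dy":0,"dz":0,"rx":0,"ry":0,"rz":0}
    - {"dx":0,"dy":0,"dz":0,"rx":0,"ry":0,"rz":0}
    - {"dx":0,"dy":0,"dz":0,"rx":0,"ry":0,"rz":0}
    - {"dx":0,"dy":0,"dz":0,"rx":0,"ry":0,"rz":0}
    - {"dx":0,"dy":0,"dz":0,"rx":0,"ry":0,"rz":0}

```text
t: 22.9
tcp_pos: [0.5719, -0.0597, 0.0246]
tool_rot: [-0.027, 1.0, -0.0, 0.0]
force: [0.6, 0.4, -0.9]
finger_gap: 0.365
gripper_force: 31.3
```

Request:
move_arm:
  targets:
    - {"dx":0,"dy":0,"dz":0,"rx":0,"ry":0,"rz":0}
    - {"dx":0,"dy":0,"dz":0,"rx":0,"ry":0,"rz":0}
    - {"dx":0,"dy":0,"dz":0,"rx":0,"ry":0,"rz":0}
    - {"dx":0,"dy":0,"dz":0.9,"rx":0,"ry":0,"rz":0}
    - {"dx":0,"dy":0,"dz":1,"rx":0,"ry":0,"rz":0}
    - {"dx":0,"dy":0,"dz":1,"rx":0,"ry":0,"rz":0}
    - {"dx":0,"dy":0,"dz":1,"rx":0,"ry":0,"rz":0}
    - {"dx":0,"dy":0,"dz":1,"rx":0,"ry":0,"rz":0}
    - {"dx":-1,"dy":0,"dz":0.5,"rx":0,"ry":0,"rz":0}
    - {"dx":-1,"dy":0,"dz":0,"rx":0,"ry":0,"rz":0}
  claw: 65

```text
t: 24.15
tcp_pos: [0.5222, -0.0599, 0.1608]
tool_rot: [-0.027, 1.0, -0.001, 0.001]
force: [-0.0, -1.1, -0.1]
finger_gap: 0.647
gripper_force: 0.0
```

Request:
move_arm:
  targets:
    - {"dx":-1,"dy":0.6,"dz":0,"rx":0,"ry":0,"rz":0}
    - {"dx":-1,"dy":0.6,"dz":0,"rx":0,"ry":0,"rz":0}
    - {"dx":-1,"dy":0.6,"dz":0,"rx":0,"ry":0,"rz":0}
    - {"dx":-1,"dy":0.6,"dz":0,"rx":0,"ry":0,"rz":0}
    - {"dx":-1,"dy":0,"dz":0,"rx":0,"ry":0,"rz":0}
    - {"dx":0,"dy":0,"dz":0,"rx":0,"ry":0,"rz":0}
    - {"dx":0,"dy":0,"dz":0,"rx":0,"ry":0,"rz":0}
    - {"dx":0,"dy":0,"dz":0,"rx":0,"ry":0,"rz":0}
    - {"dx":0,"dy":0,"dz":0,"rx":0,"ry":0,"rz":0}
    - {"dx":0,"dy":0,"dz":0,"rx":0,"ry":0,"rz":0}
  claw: 0

```text
t: 25.4
tcp_pos: [0.3972, 0.0002, 0.1595]
tool_rot: [-0.027, 1.0, -0.0, 0.0]
force: [-0.8, 0.4, 0.1]
finger_gap: 0.002
gripper_force: 0.0
```

```bash
python3 - <<'E'
from h import *
s=sensors.sense(); print(s['t'],s['tcp_pos'],s['tool_rot'],s['q'])
snap('top','t5',(90,100,350,300),3)
E
```

```text
25.4 [3.97237251e-01 1.70184648e-04 1.59479979e-01] [-2.69200476e-02  9.99637588e-01 -1.07783041e-05  5.75387584e-05] [-2.82783262e-01  3.58772988e-01  2.05627426e+00  2.18941892e-05
  7.26429233e-01 -1.90744256e+00]
```

View pics/t5.png

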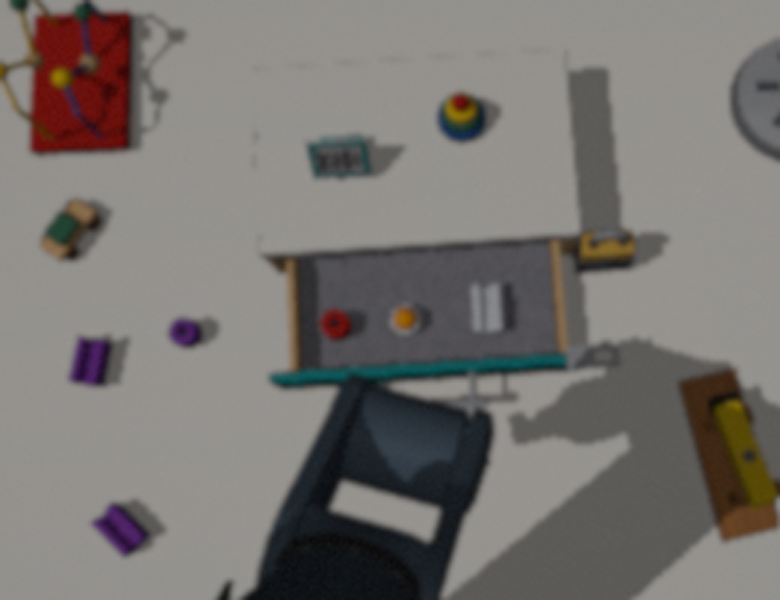

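All three parts lie in the tray: bead (336,324), puck (405,319), track (490,307). Next I push the handle with shut fingers.

Request:
move_arm:
  targets:
    - {"dx":0,"dy":0,"dz":-1,"rx":0,"ry":0,"rz":0}
    - {"dx":0,"dy":0,"dz":-1,"rx":0,"ry":0,"rz":0}
    - {"dx":0,"dy":0,"dz":-1,"rx":0,"ry":0,"rz":0}
    - {"dx":0,"dy":0,"dz":-1,"rx":0,"ry":0,"rz":0}
    - {"dx":0,"dy":0,"dz":-0.6,"rx":0,"ry":0,"rz":0}
    - {"dx":0.6,"dy":0,"dz":0,"rx":0,"ry":0,"rz":0}
    - {"dx":0.6,"dy":0,"dz":0,"rx":0,"ry":0,"rz":0}
    - {"dx":0.6,"dy":0,"dz":0,"rx":0,"ry":0,"rz":0}
    - {"dx":0.5,"dy":0.03,"dz":0,"rx":0,"ry":0,"rz":0}
    - {"dx":0.5,"dy":0.03,"dz":0,"rx":0,"ry":0,"rz":0}

```text
t: 26.7
tcp_pos: [0.4662, 0.0018, 0.0444]
tool_rot: [-0.027, 1.0, 0.0, -0.001]
force: [-3.1, -3.2, -1.3]
finger_gap: 0.0
gripper_force: 1.6
```

Request:
move_arm:
  targets:
    - {"dx":0.5,"dy":0.03,"dz":0,"rx":0,"ry":0,"rz":0}
    - {"dx":0.5,"dy":0.03,"dz":0,"rx":0,"ry":0,"rz":0}
    - {"dx":0.5,"dy":0.03,"dz":0,"rx":0,"ry":0,"rz":0}
    - {"dx":0.5,"dy":0.03,"dz":0,"rx":0,"ry":0,"rz":0}
    - {"dx":0.5,"dy":0.03,"dz":0,"rx":0,"ry":0,"rz":0}
    - {"dx":0.4,"dy":0.02,"dz":0,"rx":0,"ry":0,"rz":0}
    - {"dx":0.3,"dy":0.02,"dz":0,"rx":0,"ry":0,"rz":0}
    - {"dx":0.2,"dy":0.01,"dz":0,"rx":0,"ry":0,"rz":0}
    - {"dx":0.2,"dy":0.01,"dz":0,"rx":0,"ry":0,"rz":0}
    - {"dx":0.2,"dy":0,"dz":0,"rx":0,"ry":0,"rz":0}

```text
t: 27.95
tcp_pos: [0.5618, 0.0074, 0.0445]
tool_rot: [-0.027, 1.0, 0.0, -0.0]
force: [-2.0, 0.9, -0.8]
finger_gap: 0.0
gripper_force: 1.2
```

Request:
move_arm:
  targets:
    - {"dx":0.2,"dy":0.01,"dz":0,"rx":0,"ry":0,"rz":0}
    - {"dx":0.2,"dy":0.01,"dz":0,"rx":0,"ry":0,"rz":0}
    - {"dx":0.2,"dy":0.01,"dz":0,"rx":0,"ry":0,"rz":0}
    - {"dx":0.1,"dy":0,"dz":0,"rx":0,"ry":0,"rz":0}
    - {"dx":0.1,"dy":0,"dz":0,"rx":0,"ry":0,"rz":0}
    - {"dx":0.1,"dy":0,"dz":0,"rx":0,"ry":0,"rz":0}
    - {"dx":0,"dy":0,"dz":0,"rx":0,"ry":0,"rz":0}
    - {"dx":0,"dy":0,"dz":0,"rx":0,"ry":0,"rz":0}
    - {"dx":0,"dy":0,"dz":0,"rx":0,"ry":0,"rz":0}
    - {"dx":0,"dy":0,"dz":0,"rx":0,"ry":0,"rz":0}

```text
t: 29.2
tcp_pos: [0.5726, 0.0082, 0.0444]
tool_rot: [-0.028, 1.0, 0.001, -0.013]
force: [-22.3, -3.9, 16.0]
finger_gap: -0.002
gripper_force: 11.3
```

Request:
move_arm:
  targets:
    - {"dx":-0.5,"dy":0,"dz":0,"rx":0,"ry":0,"rz":0}
    - {"dx":-0.7,"dy":0,"dz":0,"rx":0,"ry":0,"rz":0}
    - {"dx":-0.8,"dy":0,"dz":0,"rx":0,"ry":0,"rz":0}
    - {"dx":0,"dy":0,"dz":0.5,"rx":0,"ry":0,"rz":0}
    - {"dx":0,"dy":0,"dz":1,"rx":0,"ry":0,"rz":0}
    - {"dx":0,"dy":0,"dz":1,"rx":0,"ry":0,"rz":0}
    - {"dx":0,"dy":0,"dz":1,"rx":0,"ry":0,"rz":0}
    - {"dx":0,"dy":0,"dz":1,"rx":0,"ry":0,"rz":0}
    - {"dx":0,"dy":0,"dz":1,"rx":0,"ry":0,"rz":0}
    - {"dx":0,"dy":0,"dz":1,"rx":0,"ry":0,"rz":0}

```text
t: 30.45
tcp_pos: [0.5371, 0.0074, 0.2098]
tool_rot: [-0.027, 1.0, -0.001, 0.003]
force: [0.3, -1.2, -0.6]
finger_gap: -0.001
gripper_force: 0.0
```

Request:
move_arm:
  targets:
    - {"dx":0.4,"dy":-0.8,"dz":0,"rx":0,"ry":0,"rz":0}
    - {"dx":0.4,"dy":-0.8,"dz":0,"rx":0,"ry":0,"rz":0}
    - {"dx":0.4,"dy":-0.8,"dz":0,"rx":0,"ry":0,"rz":0}
    - {"dx":0.4,"dy":-0.8,"dz":0,"rx":0,"ry":0,"rz":0}
    - {"dx":0.4,"dy":-0.8,"dz":0,"rx":0,"ry":0,"rz":0}
    - {"dx":0.4,"dy":-0.8,"dz":0,"rx":0,"ry":0,"rz":0}
    - {"dx":0.4,"dy":-0.8,"dz":0,"rx":0,"ry":0,"rz":0}
    - {"dx":0.4,"dy":-0.8,"dz":0,"rx":0,"ry":0,"rz":0}
    - {"dx":0.4,"dy":-0.8,"dz":0,"rx":0,"ry":0,"rz":0}
    - {"dx":0.4,"dy":-0.8,"dz":0,"rx":0,"ry":0,"rz":0}

```text
t: 31.7
tcp_pos: [0.635, -0.1935, 0.207]
tool_rot: [-0.027, 1.0, -0.0, 0.0]
force: [0.1, -0.1, -0.5]
finger_gap: -0.002
gripper_force: 0.0
```

```bash
python3 - <<'E'
from h import *
s=sensors.sense(); print(s['t'],s['tcp_pos'],s['tool_rot'],s['force'])
snap('wrist','w6',scale=1.0); snap('top','t6',(150,100,350,300),2)
a=cv2.imread('pics/w6.png');b=cv2.imread('pics/t6.png')
c=np.zeros((600,800,3),np.uint8); c[:384,:512]=a; c[200:600,515:800]=b[:,115:]
cv2.imwrite('pics/c6.png',c)
E
```

```text
31.7 [ 0.63496673 -0.19352517  0.20701156] [-2.70350627e-02  9.99634486e-01 -1.85248727e-06  1.33998678e-05] [ 0.11609768 -0.08397177 -0.51720269]
```

View pics/c6.png

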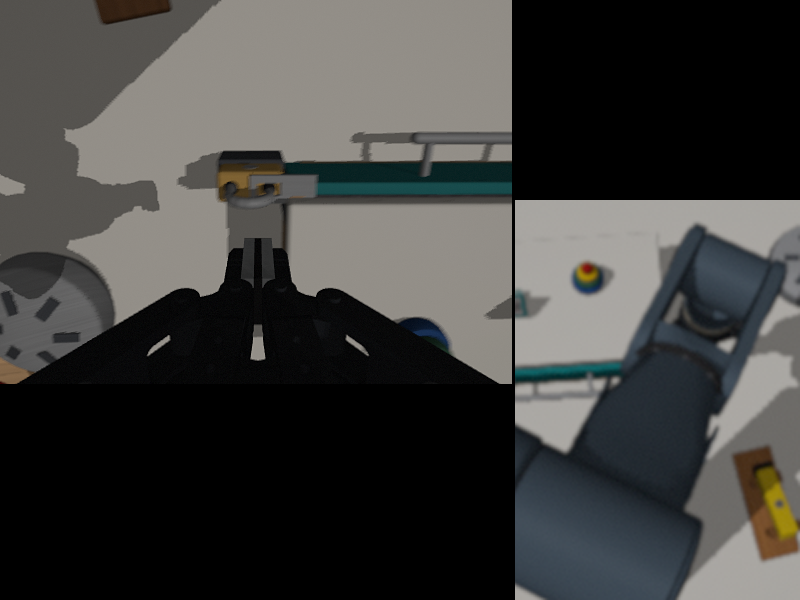

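The tray looks shut, with the panel against the riser and the hasp lying on the lock. The shackle's crown is at about (255,201) and its legs at (231,187) and (269,187).

```bash
python3 - <<'E'
from h import *
print(px('w6',255,201,.119),px('w6',231,187,.084),px('w6',269,187,.084),px('w6',251,176,.079),px('w6',258,255,.2))
print(px('w6',300,161,.071),px('w6',500,161,.071),px('w6',300,203,.105),px('w6',510,203,.105))
E
```

```text
[ 0.63966092 -0.19547676  0.119     ] [ 0.64105494 -0.21661171  0.084     ] [ 0.6392751  -0.18346357  0.084     ] [ 0.631595   -0.19966128  0.079     ] [ 0.63923782 -0.19341501  0.2       ]
[ 0.61767897 -0.1567001   0.071     ] [0.60782859 0.02308427 0.071     ] [ 0.64477165 -0.15841843  0.105     ] [0.63556252 0.01495316 0.105     ]
```

```bash
python3 - <<'E'
from h import *
save('w6',(200,120,400,260),4,'w6c')
print(px('w6',420,137.5,.066),px('w6',500,137.5,.066))
E
```

```text
[ 0.59167684 -0.05127139  0.066     ] [0.58761974 0.02066198 0.066     ]
```

View pics/w6c.png

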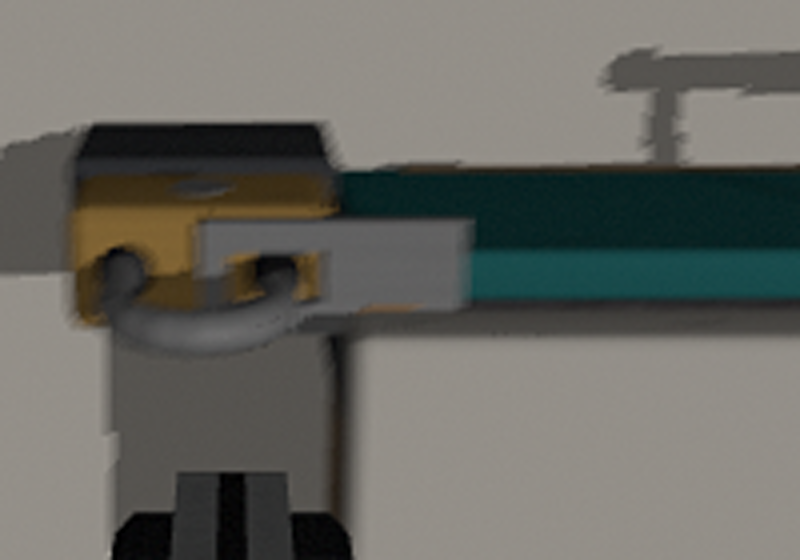

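The crop shows the shackle's right leg through the hasp hole and the panel flush with the riser, so the tray is home. The crown's middle is near crop (205,330). I press down there.

Request:
move_arm:
  targets:
    - {"dx":0.24,"dy":-0.2,"dz":-1,"rx":0,"ry":0,"rz":0}
    - {"dx":0,"dy":0,"dz":-1,"rx":0,"ry":0,"rz":0}
    - {"dx":0,"dy":0,"dz":-0.8,"rx":0,"ry":0,"rz":0}
    - {"dx":0,"dy":0,"dz":-0.2,"rx":0,"ry":0,"rz":0}
    - {"dx":0,"dy":0,"dz":-0.2,"rx":0,"ry":0,"rz":0}
    - {"dx":0,"dy":0,"dz":-0.2,"rx":0,"ry":0,"rz":0}
    - {"dx":0,"dy":0,"dz":-0.2,"rx":0,"ry":0,"rz":0}
    - {"dx":0,"dy":0,"dz":-0.2,"rx":0,"ry":0,"rz":0}
    - {"dx":0,"dy":0,"dz":-0.2,"rx":0,"ry":0,"rz":0}
    - {"dx":0,"dy":0,"dz":0,"rx":0,"ry":0,"rz":0}

```text
t: 33.05
tcp_pos: [0.6409, -0.1974, 0.1087]
tool_rot: [-0.027, 1.0, -0.001, 0.001]
force: [-0.4, -0.9, -0.2]
finger_gap: 0.001
gripper_force: 0.0
```

Request:
move_arm:
  targets:
    - {"dx":0,"dy":0,"dz":-0.1,"rx":0,"ry":0,"rz":0}
    - {"dx":0,"dy":0,"dz":-0.1,"rx":0,"ry":0,"rz":0}
    - {"dx":0,"dy":0,"dz":-0.1,"rx":0,"ry":0,"rz":0}
    - {"dx":0,"dy":0,"dz":-0.1,"rx":0,"ry":0,"rz":0}
    - {"dx":0,"dy":0,"dz":0,"rx":0,"ry":0,"rz":0}
    - {"dx":0,"dy":0,"dz":0,"rx":0,"ry":0,"rz":0}
    - {"dx":0,"dy":0,"dz":0,"rx":0,"ry":0,"rz":0}
    - {"dx":0,"dy":0,"dz":0,"rx":0,"ry":0,"rz":0}
    - {"dx":0,"dy":0,"dz":0,"rx":0,"ry":0,"rz":0}
    - {"dx":0,"dy":0,"dz":0,"rx":0,"ry":0,"rz":0}

```text
t: 34.3
tcp_pos: [0.6416, -0.1979, 0.1055]
tool_rot: [-0.027, 1.0, -0.001, 0.002]
force: [-10.2, 5.4, 37.3]
finger_gap: 0.002
gripper_force: 19.0
```

Request:
move_arm:
  targets:
    - {"dx":0,"dy":0,"dz":0.4,"rx":0,"ry":0,"rz":0}
    - {"dx":0,"dy":0,"dz":0.6,"rx":0,"ry":0,"rz":0}
    - {"dx":0,"dy":0,"dz":1,"rx":0,"ry":0,"rz":0}
    - {"dx":0,"dy":0,"dz":1,"rx":0,"ry":0,"rz":0}
    - {"dx":0,"dy":0,"dz":1,"rx":0,"ry":0,"rz":0}
    - {"dx":0,"dy":0,"dz":0,"rx":0,"ry":0,"rz":0}
    - {"dx":0,"dy":0,"dz":0,"rx":0,"ry":0,"rz":0}
    - {"dx":0,"dy":0,"dz":0,"rx":0,"ry":0,"rz":0}
    - {"dx":0,"dy":0,"dz":0,"rx":0,"ry":0,"rz":0}
    - {"dx":0,"dy":0,"dz":0,"rx":0,"ry":0,"rz":0}

```text
t: 35.55
tcp_pos: [0.6402, -0.1971, 0.1964]
tool_rot: [-0.027, 1.0, 0.0, -0.0]
force: [-0.2, -0.0, -0.3]
finger_gap: -0.001
gripper_force: 0.0
```

```bash
python3 - <<'E'
from h import *
snap('wrist','w7')
E
```

Request:
move_arm:
  targets:
    - {"dx":-0.95,"dy":-0.55,"dz":0.2,"rx":0,"ry":0,"rz":0.04}
    - {"dx":-0.95,"dy":-0.55,"dz":0.2,"rx":0,"ry":0,"rz":0.04}
    - {"dx":-0.95,"dy":-0.55,"dz":0.2,"rx":0,"ry":0,"rz":0.04}
    - {"dx":-0.95,"dy":-0.55,"dz":0.2,"rx":0,"ry":0,"rz":0.04}
    - {"dx":-0.95,"dy":-0.55,"dz":0.2,"rx":0,"ry":0,"rz":0.04}
    - {"dx":-0.95,"dy":-0.55,"dz":0,"rx":0,"ry":0,"rz":0.04}
    - {"dx":-0.95,"dy":-0.55,"dz":0,"rx":0,"ry":0,"rz":0.04}
    - {"dx":-0.95,"dy":-0.55,"dz":0,"rx":0,"ry":0,"rz":0.04}
    - {"dx":-0.95,"dy":-0.55,"dz":0,"rx":0,"ry":0,"rz":0.04}
    - {"dx":-0.95,"dy":-0.55,"dz":0,"rx":0,"ry":0,"rz":0.04}
  claw: 75
  newtons: 50

```text
t: 36.85
tcp_pos: [0.4022, -0.3352, 0.2223]
tool_rot: [-0.132, 0.991, -0.0, 0.0]
force: [-0.0, 0.3, 0.9]
finger_gap: 0.745
gripper_force: 0.0
```

```bash
python3 - <<'E'
from h import *
s=sensors.sense(); print(s['t'],s['tcp_pos'],s['tool_rot'],s['q'])
snap('wrist','w8',scale=1.0); save('w7',(200,120,400,260),2)
a=cv2.imread('pics/w8.png');b=cv2.imread('pics/w7.png')
c=np.zeros((600,800,3),np.uint8); c[:384,:512]=a; c[320:600,400:]=b
c[:384,:512]=a;cv2.imwrite('pics/c8.png',c)
E
```

```text
36.85 [ 0.4021705  -0.33522169  0.22225669] [-1.31661046e-01  9.91294753e-01 -2.49583497e-04  1.36155599e-04] [-9.08476407e-01  4.03336823e-01  1.69602078e+00 -2.03303431e-05
  1.04166670e+00 -2.74335134e+00]
```

View pics/c8.png

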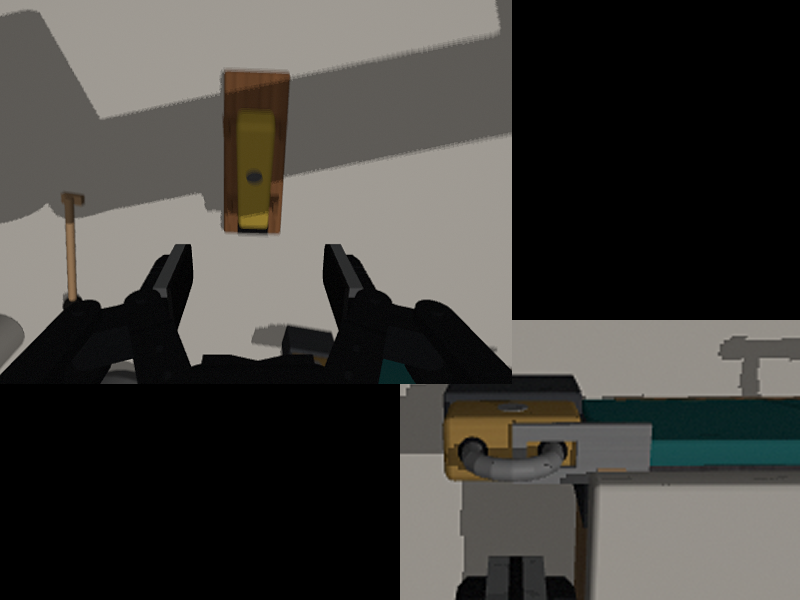

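The right inset shows the shackle down and latched through the hasp. The wrist view shows the scanner upright in the image, with the board running from (224,72) and (289,74) to (224,232) and (280,232) and the scanner's middle dot at (254,177).

```bash
python3 - <<'E'
from h import *
c=[px('w8',u,v,.010)[:2] for u,v in [(224,72),(289,74),(280,232),(224,232)]]
print(np.round(c,4),np.mean(c,0))
f=(np.array(c[2])+c[3]-c[0]-c[1])/2; print('yaw',np.degrees(np.arctan2(f[1],f[0])),np.linalg.norm(f))
print('dot',px('w8',254,177,.097))
print('dot top-cam',px('t0',260+358/4.5,160+412/4.5,.097))
# predict scanner corners for a guess
def box(cx,cy,cz,yaw):
    y=np.radians(yaw);p=np.radians(25)
    X=np.array([np.cos(p)*np.cos(y),np.cos(p)*np.sin(y),-np.sin(p)]);Y=np.array([-np.sin(y),np.cos(y),0]);Z=np.cross(X,Y)
    return [np.array([cx,cy,cz])+a*X+b*Y+.013*Z for a,b in[(-.065,.015),(-.065,-.015),(.065,-.015),(.065,.015)]]
d=px('w8',254,177,.097); 
for y in (14,16,18): print(y,proj('w8',box(d[0]-.0055*np.cos(.27),d[1]-.0055*np.sin(.27),.085,y)).round(0).tolist())
print(proj('w2',[(.72,.095,.145)]))
E
```

```text
[[ 0.3227 -0.3932]
 [ 0.3069 -0.3272]
 [ 0.4845 -0.2846]
 [ 0.5024 -0.351 ]] [ 0.40410238 -0.33898267]
yaw 13.344668672336471 0.1836328775159047
dot [ 0.39954836 -0.33940345  0.097     ]
dot top-cam [ 0.39959531 -0.34035525  0.097     ]
14 [[275.0, 111.0], [234.0, 110.0], [238.0, 225.0], [268.0, 225.0]]
16 [[273.0, 110.0], [232.0, 111.0], [241.0, 225.0], [270.0, 225.0]]
18 [[270.0, 109.0], [229.0, 112.0], [243.0, 226.0], [272.0, 224.0]]
[[ 32.4502572  424.68399277]]
```

Request:
move_arm:
  targets:
    - {"dx":-0.2,"dy":-0.16,"dz":-1,"rx":0,"ry":0,"rz":-0.05}
    - {"dx":0,"dy":0,"dz":-1,"rx":0,"ry":0,"rz":0}
    - {"dx":0,"dy":0,"dz":-1,"rx":0,"ry":0,"rz":0}
    - {"dx":0,"dy":0,"dz":-1,"rx":0,"ry":0,"rz":0}
    - {"dx":0,"dy":0,"dz":-1,"rx":0,"ry":0,"rz":0}
    - {"dx":0,"dy":0,"dz":-0.8,"rx":0,"ry":0,"rz":0}
    - {"dx":0,"dy":0,"dz":-0.45,"rx":0,"ry":0,"rz":0}
    - {"dx":0,"dy":0,"dz":0,"rx":0,"ry":0,"rz":0}
    - {"dx":0,"dy":0,"dz":0,"rx":0,"ry":0,"rz":0}
    - {"dx":0,"dy":0,"dz":0,"rx":0,"ry":0,"rz":0}

```text
t: 38.15
tcp_pos: [0.3983, -0.3392, 0.0666]
tool_rot: [-0.118, 0.993, -0.001, 0.0]
force: [-0.3, 0.0, 0.2]
finger_gap: 0.749
gripper_force: 0.0
```

Request:
move_arm:
  targets:
    - {"dx":0,"dy":0,"dz":0,"rx":0,"ry":0,"rz":0}
    - {"dx":0,"dy":0,"dz":0,"rx":0,"ry":0,"rz":0}
    - {"dx":0,"dy":0,"dz":0,"rx":0,"ry":0,"rz":0}
    - {"dx":0,"dy":0,"dz":0,"rx":0,"ry":0,"rz":0}
    - {"dx":0,"dy":0,"dz":0,"rx":0,"ry":0,"rz":0}
    - {"dx":0,"dy":0,"dz":0,"rx":0,"ry":0,"rz":0}
    - {"dx":0,"dy":0,"dz":0,"rx":0,"ry":0,"rz":0}
    - {"dx":0,"dy":0,"dz":0,"rx":0,"ry":0,"rz":0}
    - {"dx":0,"dy":0,"dz":0,"rx":0,"ry":0,"rz":0}
    - {"dx":0,"dy":0,"dz":0,"rx":0,"ry":0,"rz":0}
  claw: 0

```text
t: 39.4
tcp_pos: [0.3981, -0.339, 0.0662]
tool_rot: [-0.118, 0.993, -0.0, 0.0]
force: [-0.9, 0.6, 4.9]
finger_gap: 0.346
gripper_force: 50.5
```

```bash
python3 - <<'E'
from h import *
# tag centre from old pictures: crop t5 (90,100) x3, tag top-left(310,140) tr(368,137) br(372,173) bl(315,178)
for f,u,v in [('t5',90+341/3,100+157/3),('t0',316/1.55,237/1.55)]: print(px(f,u,v,.145))
print(sensors.sense()['tool_rot'],sensors.sense()['tcp_pos'])
save('s0',(200,200,300,270),3,'x')
E
```

```text
[0.72157226 0.09545818 0.145     ]
[0.71962729 0.09476019 0.145     ]
[-1.18255422e-01  9.92983097e-01 -3.97871497e-04  2.54857591e-04] [ 0.39811688 -0.33902484  0.06624003]
```

Request:
move_arm:
  targets:
    - {"dx":0,"dy":0,"dz":0.5,"rx":0,"ry":0,"rz":0}
    - {"dx":0,"dy":0,"dz":1,"rx":0,"ry":0,"rz":0}
    - {"dx":0,"dy":0,"dz":1,"rx":0,"ry":0,"rz":0}
    - {"dx":0,"dy":0,"dz":1,"rx":0,"ry":0,"rz":0}
    - {"dx":0,"dy":0,"dz":0.5,"rx":0,"ry":0,"rz":0}
    - {"dx":0.2,"dy":0.5,"dz":0.05,"rx":0,"ry":0,"rz":-0.02}
    - {"dx":0.43,"dy":0.95,"dz":0.05,"rx":0,"ry":0,"rz":-0.02}
    - {"dx":0.43,"dy":0.95,"dz":0.05,"rx":0,"ry":0,"rz":-0.02}
    - {"dx":0.43,"dy":0.95,"dz":0.05,"rx":0,"ry":0,"rz":-0.02}
    - {"dx":0.43,"dy":0.95,"dz":0.05,"rx":0,"ry":0,"rz":-0.02}

```text
t: 40.65
tcp_pos: [0.4454, -0.2289, 0.1709]
tool_rot: [-0.092, 0.996, 0.001, -0.001]
force: [0.5, 0.4, -0.9]
finger_gap: 0.347
gripper_force: 49.8
```

Request:
move_arm:
  targets:
    - {"dx":0.43,"dy":0.95,"dz":0.05,"rx":0,"ry":0,"rz":-0.02}
    - {"dx":0.43,"dy":0.95,"dz":0.05,"rx":0,"ry":0,"rz":-0.02}
    - {"dx":0.43,"dy":0.95,"dz":0.05,"rx":0,"ry":0,"rz":-0.02}
    - {"dx":0.43,"dy":0.95,"dz":0.05,"rx":0,"ry":0,"rz":-0.02}
    - {"dx":0.43,"dy":0.95,"dz":0.05,"rx":0,"ry":0,"rz":-0.02}
    - {"dx":0.43,"dy":0.95,"dz":0.05,"rx":0,"ry":0,"rz":-0.02}
    - {"dx":0.43,"dy":0.95,"dz":0.05,"rx":0,"ry":0,"rz":-0.02}
    - {"dx":0.43,"dy":0.95,"dz":0.05,"rx":0,"ry":0,"rz":-0.02}
    - {"dx":0.43,"dy":0.95,"dz":0.05,"rx":0,"ry":0,"rz":-0.02}
    - {"dx":0.43,"dy":0.95,"dz":0.05,"rx":0,"ry":0,"rz":-0.02}

```text
t: 41.9
tcp_pos: [0.5522, 0.0082, 0.1831]
tool_rot: [-0.04, 0.999, 0.001, -0.002]
force: [1.0, -0.1, -0.3]
finger_gap: 0.344
gripper_force: 49.7
```

Request:
move_arm:
  targets:
    - {"dx":0.43,"dy":0.95,"dz":0.05,"rx":0,"ry":0,"rz":-0.02}
    - {"dx":0.43,"dy":0.95,"dz":0.05,"rx":0,"ry":0,"rz":-0.02}
    - {"dx":0.43,"dy":0.95,"dz":0.05,"rx":0,"ry":0,"rz":-0.02}
    - {"dx":0.1,"dy":0.3,"dz":0.02,"rx":0,"ry":0,"rz":0}
    - {"dx":0,"dy":0,"dz":0,"rx":0,"ry":0,"rz":0}
    - {"dx":0,"dy":0,"dz":0,"rx":0,"ry":0,"rz":0}
    - {"dx":0,"dy":0,"dz":0,"rx":0,"ry":0,"rz":0}
    - {"dx":0,"dy":0,"dz":0,"rx":0,"ry":0,"rz":0}
    - {"dx":0,"dy":0,"dz":0,"rx":0,"ry":0,"rz":0}
    - {"dx":0,"dy":0,"dz":0,"rx":0,"ry":0,"rz":0}

```text
t: 43.15
tcp_pos: [0.5881, 0.0849, 0.1888]
tool_rot: [-0.024, 1.0, -0.0, 0.0]
force: [-0.7, -0.6, -0.6]
finger_gap: 0.343
gripper_force: 49.7
```

```bash
python3 - <<'E'
from h import *
s=sensors.sense(); print(s['t'],s['tcp_pos'],s['tool_rot'],s['q'])
snap('scene','s9',(160,170,340,305),3); snap('top','t9',(160,100,340,235),2)
a=cv2.imread('pics/s9.png');b=cv2.imread('pics/t9.png')
c=np.zeros((600,800,3),np.uint8); c[:405,:540]=a; c[330:600,440:800]=b
cv2.imwrite('pics/c9.png',c)
E
```

```text
43.15 [0.58812207 0.08487253 0.18884789] [-2.42383317e-02  9.99706208e-01 -1.75549101e-05  2.00824023e-05] [-4.45670123e-02  5.36961352e-01  1.55473567e+00 -3.71998217e-05
  1.04985315e+00 -1.66382624e+00]
```

View pics/c9.png

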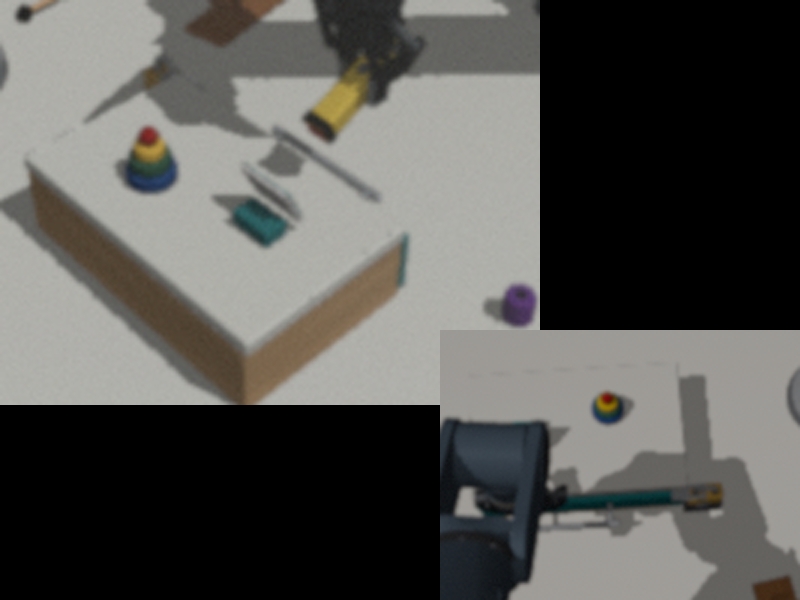

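The scene view shows the scanner aimed down at the tag's face, its window at about crop (320,127), with the tray shut. I nudge 3 mm and hold.

Request:
move_arm:
  targets:
    - {"dx":0,"dy":0.12,"dz":0,"rx":0,"ry":0,"rz":0}
    - {"dx":0,"dy":0,"dz":0,"rx":0,"ry":0,"rz":0}
    - {"dx":0,"dy":0,"dz":0,"rx":0,"ry":0,"rz":0}
    - {"dx":0,"dy":0,"dz":0,"rx":0,"ry":0,"rz":0}
    - {"dx":0,"dy":0,"dz":0,"rx":0,"ry":0,"rz":0}
    - {"dx":0,"dy":0,"dz":0,"rx":0,"ry":0,"rz":0}
    - {"dx":0,"dy":0,"dz":0,"rx":0,"ry":0,"rz":0}
    - {"dx":0,"dy":0,"dz":0,"rx":0,"ry":0,"rz":0}
    - {"dx":0,"dy":0,"dz":0,"rx":0,"ry":0,"rz":0}
    - {"dx":0,"dy":0,"dz":0,"rx":0,"ry":0,"rz":0}

```text
t: 44.5
tcp_pos: [0.5881, 0.088, 0.1888]
tool_rot: [-0.024, 1.0, -0.0, 0.0]
force: [0.0, 0.7, -0.4]
finger_gap: 0.345
gripper_force: 49.7
```

Request:
move_arm:
  targets:
    - {"dx":0,"dy":0,"dz":0,"rx":0,"ry":0,"rz":0}
    - {"dx":0,"dy":0,"dz":0,"rx":0,"ry":0,"rz":0}
    - {"dx":0,"dy":0,"dz":0,"rx":0,"ry":0,"rz":0}
    - {"dx":0,"dy":0,"dz":0,"rx":0,"ry":0,"rz":0}
    - {"dx":0,"dy":0,"dz":0,"rx":0,"ry":0,"rz":0}
    - {"dx":0,"dy":0,"dz":0,"rx":0,"ry":0,"rz":0}
    - {"dx":0,"dy":0,"dz":0,"rx":0,"ry":0,"rz":0}
    - {"dx":0,"dy":0,"dz":0,"rx":0,"ry":0,"rz":0}
    - {"dx":0,"dy":0,"dz":0,"rx":0,"ry":0,"rz":0}
    - {"dx":0,"dy":0,"dz":0,"rx":0,"ry":0,"rz":0}

```text
t: 45.75
tcp_pos: [0.5881, 0.088, 0.1888]
tool_rot: [-0.024, 1.0, -0.0, 0.0]
force: [-0.4, 0.4, -0.7]
finger_gap: 0.346
gripper_force: 49.7
```

```bash
python3 - <<'E'
from h import *
s=sensors.sense();print(s['t'],s['tcp_pos'])
X=np.array([.9051,.0474,-.4226]); t=np.array([.5881,.0849,.1888+.0187])
for o in (-.003,0): print('win',o,proj('s9',t+[o,0,0]+.065*X),'tail',proj('s9',t+[o,0,0]-.065*X))
for a in (15,35):
  a=np.radians(a);print('pitch',np.degrees(a),proj('s9',t+.065*np.array([np.cos(a),.05,-np.sin(a)])))
print('seen win',160+320/3,170+127/3, 'tag', proj('s9',[(.7205,.095,.145)]),'seen tag',160+271/3,170+190/3)
E
```

```text
45.75 [0.5881453  0.08803541 0.18883035]
win -0.003 [[267.73225317 211.51135386]] tail [[294.59433679 181.46386934]]
win 0 [[267.00416543 211.9209342 ]] tail [[293.92165694 181.82329436]]
pitch 14.999999999999998 [[266.1573059  209.79249402]]
pitch 35.0 [[268.31262686 213.64188724]]
seen win 266.6666666666667 212.33333333333334 tag [[250.10013017 232.26964001]] seen tag 250.33333333333331 233.33333333333334
```

Window and tag both match their predicted pixels, and the hold has lasted over 2 s. I return the scanner to the cradle.

Request:
move_arm:
  targets:
    - {"dx":-0.42,"dy":-0.95,"dz":0,"rx":0,"ry":0,"rz":0.02}
    - {"dx":-0.42,"dy":-0.95,"dz":0,"rx":0,"ry":0,"rz":0.02}
    - {"dx":-0.42,"dy":-0.95,"dz":0,"rx":0,"ry":0,"rz":0.02}
    - {"dx":-0.42,"dy":-0.95,"dz":0,"rx":0,"ry":0,"rz":0.02}
    - {"dx":-0.42,"dy":-0.95,"dz":0,"rx":0,"ry":0,"rz":0.02}
    - {"dx":-0.42,"dy":-0.95,"dz":0,"rx":0,"ry":0,"rz":0.02}
    - {"dx":-0.42,"dy":-0.95,"dz":0,"rx":0,"ry":0,"rz":0.02}
    - {"dx":-0.42,"dy":-0.95,"dz":0,"rx":0,"ry":0,"rz":0.02}
    - {"dx":-0.42,"dy":-0.95,"dz":0,"rx":0,"ry":0,"rz":0.02}
    - {"dx":-0.42,"dy":-0.95,"dz":0,"rx":0,"ry":0,"rz":0.02}

```text
t: 47.0
tcp_pos: [0.4829, -0.1503, 0.189]
tool_rot: [-0.077, 0.997, -0.0, 0.0]
force: [0.3, 0.1, -1.7]
finger_gap: 0.346
gripper_force: 49.8
```

Request:
move_arm:
  targets:
    - {"dx":-0.42,"dy":-0.95,"dz":0,"rx":0,"ry":0,"rz":0.02}
    - {"dx":-0.42,"dy":-0.95,"dz":0,"rx":0,"ry":0,"rz":0.02}
    - {"dx":-0.42,"dy":-0.95,"dz":0,"rx":0,"ry":0,"rz":0.02}
    - {"dx":-0.42,"dy":-0.95,"dz":0,"rx":0,"ry":0,"rz":0.02}
    - {"dx":-0.42,"dy":-0.95,"dz":0,"rx":0,"ry":0,"rz":0.02}
    - {"dx":-0.42,"dy":-0.95,"dz":0,"rx":0,"ry":0,"rz":0.02}
    - {"dx":-0.42,"dy":-0.95,"dz":0,"rx":0,"ry":0,"rz":0.02}
    - {"dx":-0.44,"dy":-0.93,"dz":0,"rx":0,"ry":0,"rz":0.02}
    - {"dx":0,"dy":0,"dz":0,"rx":0,"ry":0,"rz":0}
    - {"dx":0,"dy":0,"dz":0,"rx":0,"ry":0,"rz":0}

```text
t: 48.25
tcp_pos: [0.3986, -0.3384, 0.1888]
tool_rot: [-0.118, 0.993, 0.0, -0.0]
force: [-0.4, 0.1, -0.8]
finger_gap: 0.346
gripper_force: 49.8
```

Request:
move_arm:
  targets:
    - {"dx":0,"dy":0,"dz":-0.8,"rx":0,"ry":0,"rz":0}
    - {"dx":0,"dy":0,"dz":-0.8,"rx":0,"ry":0,"rz":0}
    - {"dx":0,"dy":0,"dz":-0.8,"rx":0,"ry":0,"rz":0}
    - {"dx":0,"dy":0,"dz":0,"rx":0,"ry":0,"rz":0}
    - {"dx":0,"dy":0,"dz":0,"rx":0,"ry":0,"rz":0}
    - {"dx":0,"dy":0,"dz":0,"rx":0,"ry":0,"rz":0}
    - {"dx":0,"dy":0,"dz":0,"rx":0,"ry":0,"rz":0}
    - {"dx":0,"dy":0,"dz":0,"rx":0,"ry":0,"rz":0}
    - {"dx":0,"dy":0,"dz":0,"rx":0,"ry":0,"rz":0}
    - {"dx":0,"dy":0,"dz":0,"rx":0,"ry":0,"rz":0}

```text
t: 49.5
tcp_pos: [0.3986, -0.339, 0.1288]
tool_rot: [-0.118, 0.993, -0.0, 0.0]
force: [0.9, 0.5, -1.1]
finger_gap: 0.344
gripper_force: 49.8
```

Request:
move_arm:
  targets:
    - {"dx":-0.02,"dy":0,"dz":-0.6,"rx":0,"ry":0,"rz":0}
    - {"dx":0,"dy":0,"dz":-0.6,"rx":0,"ry":0,"rz":0}
    - {"dx":0,"dy":0,"dz":-0.5,"rx":0,"ry":0,"rz":0}
    - {"dx":0,"dy":0,"dz":-0.3,"rx":0,"ry":0,"rz":0}
    - {"dx":0,"dy":0,"dz":-0.2,"rx":0,"ry":0,"rz":0}
    - {"dx":0,"dy":0,"dz":-0.2,"rx":0,"ry":0,"rz":0}
    - {"dx":0,"dy":0,"dz":-0.08,"rx":0,"ry":0,"rz":0}
    - {"dx":0,"dy":0,"dz":0,"rx":0,"ry":0,"rz":0}
    - {"dx":0,"dy":0,"dz":0,"rx":0,"ry":0,"rz":0}
    - {"dx":0,"dy":0,"dz":0,"rx":0,"ry":0,"rz":0}

```text
t: 50.75
tcp_pos: [0.3982, -0.3391, 0.0671]
tool_rot: [-0.118, 0.993, -0.0, 0.0]
force: [0.3, 0.1, -1.3]
finger_gap: 0.343
gripper_force: 49.8
```

Request:
move_arm:
  targets:
    - {"dx":0,"dy":0,"dz":-0.03,"rx":0,"ry":0,"rz":0}
    - {"dx":0,"dy":0,"dz":0,"rx":0,"ry":0,"rz":0}
    - {"dx":0,"dy":0,"dz":0,"rx":0,"ry":0,"rz":0}
    - {"dx":0,"dy":0,"dz":0,"rx":0,"ry":0,"rz":0}
    - {"dx":0,"dy":0,"dz":0,"rx":0,"ry":0,"rz":0}
    - {"dx":0,"dy":0,"dz":0.4,"rx":0,"ry":0,"rz":0}
    - {"dx":0,"dy":0,"dz":1,"rx":0,"ry":0,"rz":0}
    - {"dx":0,"dy":0,"dz":1,"rx":0,"ry":0,"rz":0}
    - {"dx":0,"dy":0,"dz":1,"rx":0,"ry":0,"rz":0}
    - {"dx":0,"dy":0,"dz":1,"rx":0,"ry":0,"rz":0}
  claw: 80

```text
t: 52.0
tcp_pos: [0.3981, -0.3389, 0.1776]
tool_rot: [-0.118, 0.993, -0.0, 0.0]
force: [-0.2, -0.9, -0.8]
finger_gap: 0.795
gripper_force: 0.0
```

Request:
move_arm:
  targets:
    - {"dx":0,"dy":0,"dz":1,"rx":0,"ry":0,"rz":0}
    - {"dx":0,"dy":0,"dz":1,"rx":0,"ry":0,"rz":0}
    - {"dx":0,"dy":0,"dz":0,"rx":0,"ry":0,"rz":0}
    - {"dx":0,"dy":0,"dz":0,"rx":0,"ry":0,"rz":0}
    - {"dx":0,"dy":0,"dz":0,"rx":0,"ry":0,"rz":0}
    - {"dx":0,"dy":0,"dz":0,"rx":0,"ry":0,"rz":0}
    - {"dx":0,"dy":0,"dz":0,"rx":0,"ry":0,"rz":0}
    - {"dx":0,"dy":0,"dz":0,"rx":0,"ry":0,"rz":0}
    - {"dx":0,"dy":0,"dz":0,"rx":0,"ry":0,"rz":0}
    - {"dx":0,"dy":0,"dz":0,"rx":0,"ry":0,"rz":0}

```text
t: 53.25
tcp_pos: [0.3981, -0.339, 0.2261]
tool_rot: [-0.118, 0.993, -0.0, 0.0]
force: [-0.2, 0.2, -1.4]
finger_gap: 0.802
gripper_force: 0.0
```

```bash
python3 - <<'E'
from h import *
s=sensors.sense(); print(s['t'],s['tcp_pos'],s['force'])
snap('wrist','w10'); snap('scene','s10',(140,130,320,250),2)
a=cv2.imread('pics/w10.png');b=cv2.imread('pics/s10.png')
c=np.zeros((600,800,3),np.uint8); c[600-240:,800-360:]=b; c[:384,:440]=a[:,:440]
c[:384,:440]=a[:,:440]; cv2.imwrite('pics/c10.png',c)
E
```

```text
53.25 [ 0.39814624 -0.33897669  0.22609173] [-0.21488821  0.15462753 -1.38698163]
```

View pics/c10.png

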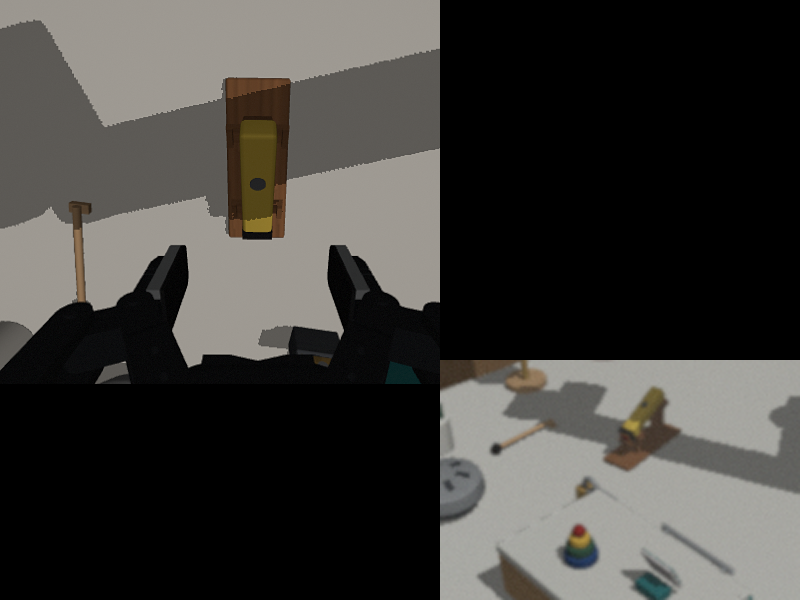

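The scanner lies in its cradle with the nose end low, as at the start (dot at (258,184)). The tray is shut and the arm is clear, so I'm handing in.

```bash
python3 -c "
from station import order
print(order.sign_off())"
```

```text
the job is handed in; nothing more can be done
None
```

The job is handed in, though no verdict came back: the red bead, marble puck and track piece (the only small parts I found) are in the closed tray. The shackle is pressed down and looked latched in the picture, the tag was scanned with a hold of over two seconds, and the scanner is back in its cradle window end down.

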